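Load the core ring dryer

ROBOT

A 6-joint arm with a two-finger parallel gripper is mounted at the origin on the work surface. World frame = base frame: x ahead of the robot, y to its left, z up, the work surface at z = 0. Lengths are in m, angles in rad, forces in N, time in s.
With the tool pointing down it reaches from about 0.35 to 0.975 m from the base axis. Payload 4.9 kg.
Tool frame: the origin (TCP) lies midway between the tips of the shut fingers; the grasp point (between the pads) lies 19 mm behind it; z points along the fingers, y is the direction in which the jaws open and shut (so a half turn about z gives the same grasp; the last joint's range is limited). The gripper opens to 85 mm and grips with 20 to 120 N. Pads are 22 mm wide; open, the fingers measure 114 mm over their backs; the gripper's body (76 mm by 85 mm) begins 54 mm behind the grasp point. The pads swing forward as they close: fully open they stand 13 mm farther back than shut.
Start: joints at [-1.235, 0.053, 1.613, -0, 1.476, -0.119], TCP at [0.275, -0.561, 0.192] pointing down, gripper open.
Joint ranges: [-3.01, 3.01], [-1.01, 2.22], [0.06, 2.58], [-1.02, 4.17], [0.09, 2.62], [-3.14, 3.14]. Speed limits (rad/s): [2.57, 2.57, 3.14, 3.14, 3.14, 3.14].

INTERFACE

Orientations are given as a rotation vector (axis times angle).
In Python, from station import ctrl gives the robot as it stands.
- The arm moves only by the tool apply_moves, never from a script. Its argument "rows" is a list of rows, each a list of 6 numbers: the shift along the tool's x, y, z in cm, then the turn, a rotation vector about the tool's x, y, z in units of 5 degrees (1.0 is 5 degrees). In form: [[x, y, z, rx, ry, rz], ...]. A call has 1 to 20 rows; each row is the pose to reach, as a shift and turn from the pose measured when the call began, along the tool's axes at that moment; what a row does not reach only later rows make up. A row lasts 1/10 s, in which the tool goes at most 50 mm and 8.59 degrees, less where a joint would pass 70% of its speed; a pose out of reach is approached as far as the arm can. A call with a gripper value outside its range is refused whole. "grip" is the closure, from 0 (fully open) to 1 (shut), set as the call begins (left out, the last holds). The fingers move at their own pace and stop on an object; "squeeze" is the grip in N (left out, the last holds). Time passes only in rows, so rows that repeat a pose let the fingers close. It gives the time, the measured TCP pose, the force and the opening at its end, in the units of the state.
- ctrl.get_obs(): the state, without advancing time (a new reading comes with each control period).
- ctrl.get_image(name): name is "scene" or "top" or "wrist"; returns a dict with "color" (480x640x3 uint8, blue, green, red), "mtx" (3x3 intrinsics, pixels), "rvec" (rotation vector, rad) and "tvec" (3), from world to camera coordinates, as OpenCV has them. Camera axes: x right, y down, z forward; pixel columns grow to the right and rows downward; lengths in m; the calibration is good to about 2 mm. The wrist camera is an equidistant fisheye: a pixel r from the principal point sees the ray r / f radians off the axis. A picture is of the moment at which its call begins. There is no depth.
- ctrl.finish_job(): hands the job in, once; it reports no verdict.
The state is a dict: "t": time; "q": joint angles; "dq": joint speeds; "effort": joint torques, N m; "tool_pos": TCP position; "tool_rot": TCP orientation; "contact_force": force on the tool from outside, world axes, zero at the start; "wrist_torque": the same for the moment, N m; "opening": finger opening in m.
Only numpy, scipy, OpenCV 4.12 (cv2) and the standard library are available. Lean on these libraries where they do the work, as an engineer would, in place of code of your own. Each camera call takes 0.05 s, during which the arm holds its last target.

TASK

Pull the drying drawer out to its stop, lift every core ring off its post on the turntable and lay them all flat on the drawer's floor side by side, then push the drawer fully home. With the drawer shut, press the blue programme key and then the green start key, each fully down and one at a time; press no key while the drawer is open, never press the red stop key, and leave the crucible lid, the vial and the ring puller where they are.

Things in the scene. Friction and masses are not known exactly. Their poses are not given: they have to be found in the camera images.
- drawer (a joint): slide of the drying drawer, m: 0 = fully closed, 0.14 = pulled out to its stop. Pulls out along the dryer's own -x; about 2 N of friction, no spring, no latch; stays where it is left. May start up to 20 mm ajar.
- drawer_handle (a point): middle of the drawer's steel bar handle, moving with the drawer: a round bar of 10 mm diameter, 100 mm long along the dryer's y, on two legs at its ends, with 40 mm clear between bar and the blue drawer front; centre line 68 mm above the bench, free above and below. Axes as the dryer's.
- drawer_floor (a point): point on top of the drawer's aluminium floor, 26 mm above the bench, moving with it, axes as the dryer's (-x = out). The inside runs from 70 mm in front (-x) of it to 116 mm behind it, and 144 mm to either side in y. Side walls are 24 mm high, the front panel 54 mm. With the drawer at its stop the cabinet face is 70 mm behind this point: the front 140 mm of floor lie open.
- dryer: bench-top drying drawer unit, white cabinet, fixed: 250 mm deep (x), 340 mm wide (y), top 92 mm above the bench. Origin: bench level, middle of the lower edge of its front face; x points from the front into the cabinet, so its front looks along -x. Three round keys stand in a row on its top, 48 mm behind the front face, 60 mm apart, in an order that varies.
- key_blue (a joint): travel of the blue spring key on the dryer's top, m: 0 = up, 0.006 = fully down (4 N); it springs back. It counts as pressed beyond 0.0042.
- key_green (a joint): travel of the green spring key on the dryer's top, m: 0 = up, 0.006 = fully down (4 N); it springs back. It counts as pressed beyond 0.0042.
- key_red (a joint): travel of the red spring key on the dryer's top, m: 0 = up, 0.006 = fully down (4 N); it springs back. It counts as pressed beyond 0.0042.
- key_blue_top (a point): centre of the top face of the blue key, a blue round cap of 28 mm diameter; pressed straight down. Selects the drying programme.
- key_green_top (a point): centre of the top face of the green key, a green round cap of 28 mm diameter; pressed straight down. Start.
- key_red_top (a point): centre of the top face of the red key, a red round cap of 28 mm diameter; pressed straight down. Stop: not to be pressed.
- turntable: cast aluminium turntable, foot fixed on the bench; origin: bench level on its axis. Platter 256 mm across, top 40 mm above the bench, with six posts on a circle of 85 mm radius, every 60 degrees: each a collar 62 mm across, its top 50 mm above the bench, then a white pin of 26 mm diameter up to 82 mm above the bench. With the platter joint at 0 one post lies along this body's +x.
- platter (a joint): angle of the turntable's platter about the vertical, rad, anticlockwise from above, 0 at the start; stiff enough (0.25 N m) to stay put while rings are lifted straight off.
- ring0: pewter coloured steel soil core ring, 54 mm outside, 47 mm inside diameter, 25 mm high, 0.09 kg nominal (the true mass varies); origin: centre of its underside, z along its axis. At the start it sits around one of the turntable's posts, resting on the collar. Absent rings read None.
- ring1: pewter coloured steel soil core ring, 54 mm outside, 47 mm inside diameter, 25 mm high, 0.09 kg nominal (the true mass varies); origin: centre of its underside, z along its axis. At the start it sits around one of the turntable's posts, resting on the collar. Absent rings read None.
- ring2: pewter coloured steel soil core ring, 54 mm outside, 47 mm inside diameter, 25 mm high, 0.09 kg nominal (the true mass varies); origin: centre of its underside, z along its axis. At the start it sits around one of the turntable's posts, resting on the collar. Absent rings read None.
- ring3: pewter coloured steel soil core ring, 54 mm outside, 47 mm inside diameter, 25 mm high, 0.09 kg nominal (the true mass varies); origin: centre of its underside, z along its axis. At the start it sits around one of the turntable's posts, resting on the collar. Absent rings read None.
- ring4: pewter coloured steel soil core ring, 54 mm outside, 47 mm inside diameter, 25 mm high, 0.09 kg nominal (the true mass varies); origin: centre of its underside, z along its axis. At the start it sits around one of the turntable's posts, resting on the collar. Absent rings read None.
- ring5: pewter coloured steel soil core ring, 54 mm outside, 47 mm inside diameter, 25 mm high, 0.09 kg nominal (the true mass varies); origin: centre of its underside, z along its axis. At the start it sits around one of the turntable's posts, resting on the collar. Absent rings read None.
- crucible_lid: white ceramic crucible lid, 60 mm across, 25 mm high with its knob, loose on the bench; origin: centre of underside. Bystander: not to be disturbed.
- vial: amber glass vial with black cap, 30 mm across, 60 mm high, standing loose on the bench; origin: centre of underside. Bystander.
- puller: heavy chrome ring puller lying on the bench, 140 mm long along its x (from -64 to +73 mm), 73 mm wide, 24 mm high; origin at bench level by its cross bar. Bystander.
Mind the look-alikes: they are no part of the job. Leave any orange look-alike of the ring2 alone.

How it is judged:
By the outcome, as a careful person would: the job done as asked, in the order asked, and still so for the second after the job is handed in, with the robot touching nothing.
Of ring0, ring1, ring2, ring3, ring4, ring5 only 3 to 5 are there at a start; the rules pass over those that are not, and their reading is None.
At some moment in a run one of ring0, ring1, ring2, ring3, ring4, ring5 may be knocked a few centimetres aside while the robot is not near it.
Once in a run the grip may slacken for a moment while it holds something.
It also fails if it takes over 210 s, if anything falls off the work surface, if the arm or the gripper's body presses on something with over 40 N, if the wrist force passes 120 N, or if a joint passes its speed limit or range.

## Working session

There is one attempt and no reset: what is moved stays moved. The work goes in short steps, Python scripts to look and compute and a tool call to move; the robot and the scene stay as the last step left them, time stands still between calls to the robot, and variables do not carry over. Pictures are saved under pics/ and viewed, and the job is handed in when it is done.

Besides the shell and the picture viewer there is one more tool, called after "Emit:" in YAML: its name, and indented under it one key for each argument. apply_moves: Moves the arm, as the interface text tells. Its arguments: {"type":"object","properties":{"rows":{"type":"array","items":{"type":"array","items":{"type":"number"}}},"grip":{"type":"number"},"squeeze":{"type":"number"}},"required":["rows"]}

```bash
mkdir -p pics; ls
cat > h.py <<'E'
from station import ctrl
import numpy as np, cv2
from scipy.spatial.transform import Rotation as R
def snap(name,fn):
    im=ctrl.get_image(name); cv2.imwrite('pics/'+fn,im['color']); np.savez('pics/'+fn[:-4]+'.npz',**{k:np.array(v) for k,v in im.items()}); return im
E
python3 - <<'E'
from h import *
print(ctrl.get_obs())
for n in ['scene','top','wrist']:
    im=snap(n,n+'0.png'); print(n,im['mtx'],im['rvec'],im['tvec'])
E
```

```text
pics
{'t': 0.0, 'q': array([-1.23501731e+00,  5.33708816e-02,  1.61429098e+00, -1.65340068e-05,
        1.47599099e+00, -1.19018532e-01]), 'dq': array([-0.00066132, -0.00139266, -0.00145991, -0.00025619,  0.00041255,
       -0.00049788]), 'effort': array([ 1.29070690e-03, -3.93679833e+01, -3.70175564e+01,  9.75970238e-05,
        7.02433259e-03,  9.78004323e-06]), 'tool_pos': array([ 0.27430301, -0.5608098 ,  0.19065621]), 'tool_rot': array([-3.05872164e+00, -7.07794386e-01,  3.75504663e-04]), 'contact_force': array([0.4114617 , 0.12430336, 0.35894834]), 'wrist_torque': array([-0.02673271, -0.02328627,  0.01091863]), 'opening': 0.0855965027036975}
scene [[562.8188028    0.         323.39035841]
 [  0.         562.8188028  241.37640999]
 [  0.           0.           1.        ]] [ 1.14364731  2.29682872 -1.08115462] [ 0.3084034  -0.22690184  1.57100858]
top [[545.11989859   0.         321.94266161]
 [  0.         545.11989859 239.76228373]
 [  0.           0.           1.        ]] [ 2.1775081  -2.16191283  0.09480663] [0.02635189 0.5618002  1.122967  ]
wrist [[371.64829954   0.         316.86420716]
 [  0.         371.64829954 235.56937925]
 [  0.           0.           1.        ]] [-2.46114333  1.53359239  0.21546276] [-0.62367515 -0.03579617  0.37784323]
```

View pics/scene0.png

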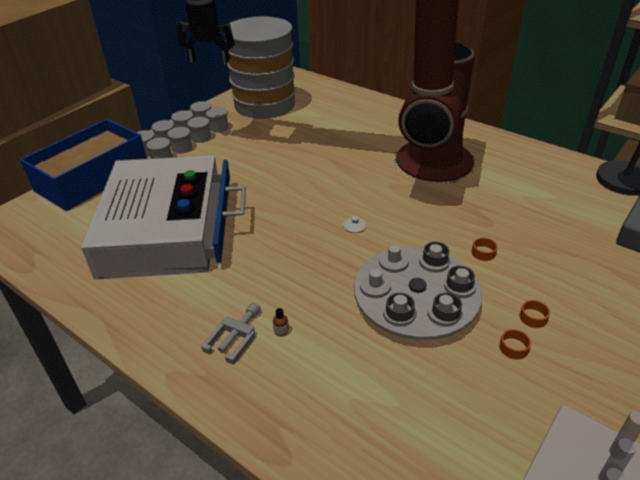

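View pics/top0.png

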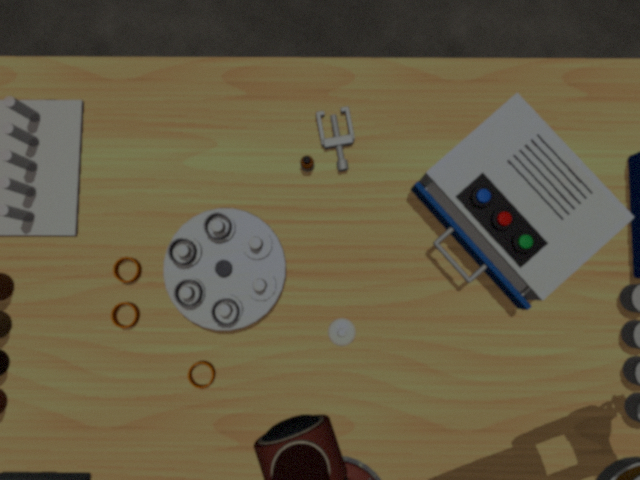

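View pics/wrist0.png

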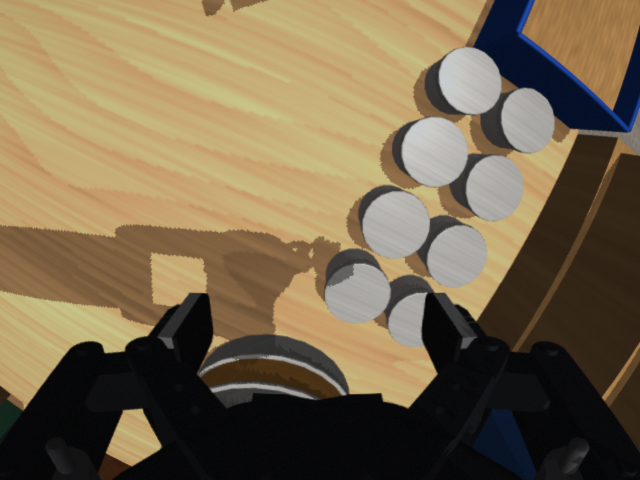

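Four pewter rings sit on posts in the top view, at about (218,227), (183,251), (188,293) and (226,312). The posts at (257,244) and (260,286) are empty. Three orange look-alikes lie on the bench at (127,270), (126,315) and (202,374). The dryer keys are blue (483,196), red (505,219) and green (526,241). I'll enlarge these to measure them.

Run:
```python
import cv2,numpy as np
im=cv2.imread('pics/top0.png')
a=cv2.resize(im[200:340,155:295],None,fx=5,fy=4.2857,interpolation=cv2.INTER_CUBIC)
cv2.imwrite('pics/c1.png',np.clip(a*1.5,0,255).astype(np.uint8))
a=cv2.resize(im[90:315,400:640],None,fx=2.6,fy=2.6,interpolation=cv2.INTER_CUBIC)
cv2.imwrite('pics/c2.png',np.clip(a*1.5,0,255).astype(np.uint8))
```

```text
(no output)
```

View pics/c1.png

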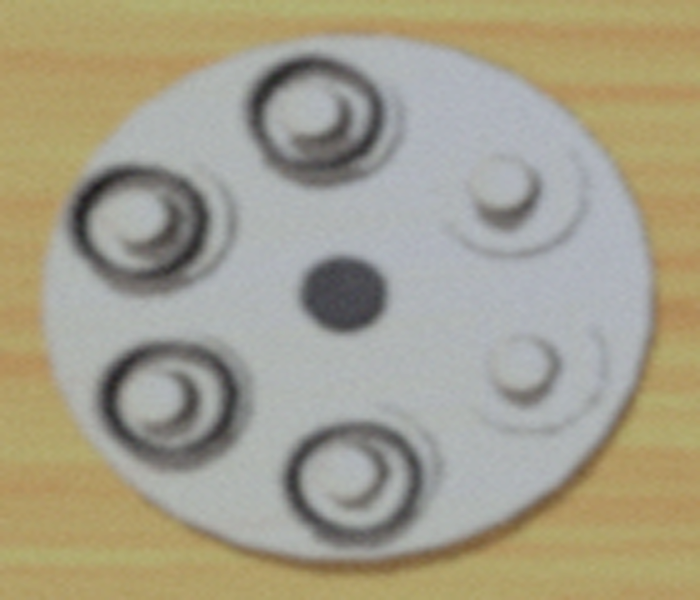

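View pics/c2.png

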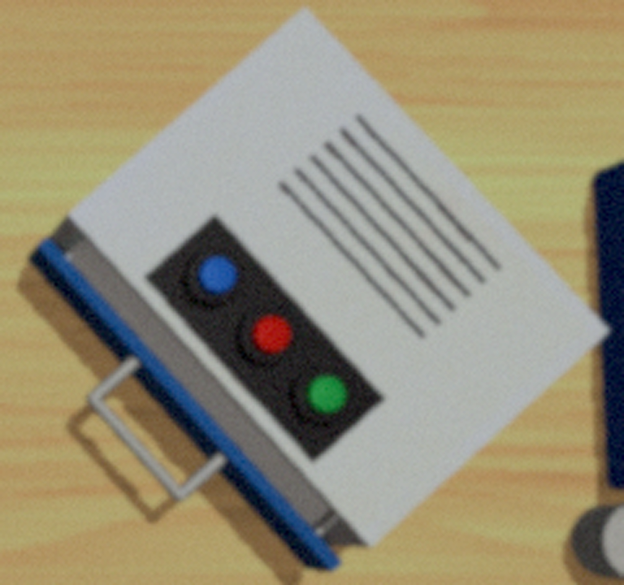

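```bash
cat >> h.py <<'E'
def bp(im,uv,z):
    K=np.array(im['mtx']); Rm=cv2.Rodrigues(np.array(im['rvec']))[0]; t=np.array(im['tvec']).ravel()
    uv=np.atleast_2d(np.array(uv,float))
    d=np.c_[(uv-[K[0,2],K[1,2]])/[K[0,0],K[1,1]],np.ones(len(uv))]@Rm
    c=-Rm.T@t
    return c+d*((z-c[2])/d[:,2])[:,None]
def proj(im,P,fish=False):
    K=np.array(im['mtx'])
    P=np.atleast_2d(np.array(P,float)).reshape(-1,1,3)
    r=np.array(im['rvec']).reshape(3,1); t=np.array(im['tvec']).reshape(3,1)
    if fish: return cv2.fisheye.projectPoints(P,r,t,K,np.zeros(4))[0].reshape(-1,2)
    return cv2.projectPoints(P,r,t,K,None)[0].reshape(-1,2)
E
python3 - <<'E'
from h import *
np.set_printoptions(precision=4,suppress=True)
T=dict(np.load('pics/top0.npz'))
f1=lambda l:np.array(l)/[5,4.2857]+[155,200]
f2=lambda l:np.array(l)/2.6+[400,90]
r=bp(T,f1([(316,113),(140,221),(170,400),(353,480)]),.075); print('rings',r)
p=bp(T,f1([(308,107),(503,186),(524,365),(348,471),(160,400),(142,217)]),.082); print('pins',p, p.mean(0))
c=p.mean(0)[:2]; a=np.arctan2(p[:,1]-c[1],p[:,0]-c[0]); print(np.linalg.norm(p[:,:2]-c,axis=1),np.rad2deg(a)%60)
print('hub',bp(T,f1([(343,294)]),.045))
cab=bp(T,f2([(307,8),(68,218),(370,545),(610,330)]),.092); print('cab',cab)
print('keys',bp(T,f2([(217,274),(272,335),(327,395)]),.10))
print('handle',bp(T,f2([(93,400),(182,497)]),.071))
for i in range(4):
    d=cab[(i+1)%4]-cab[i]; print(np.linalg.norm(d),np.rad2deg(np.arctan2(d[1],d[0])))
print('lid',bp(T,[(342,331)],.01),'vial',bp(T,[(307,162)],.06),'puller',bp(T,[(338,140)],.012))
E
```

```text
rings [[0.5828 0.2405 0.075 ]
 [0.5312 0.3104 0.075 ]
 [0.4473 0.2957 0.075 ]
 [0.4108 0.2213 0.075 ]]
pins [[0.5848 0.2424 0.082 ]
 [0.5481 0.1631 0.082 ]
 [0.4646 0.1531 0.082 ]
 [0.4152 0.2222 0.082 ]
 [0.4473 0.2979 0.082 ]
 [0.5325 0.3078 0.082 ]] [0.4988 0.2311 0.082 ]
[0.0868 0.084  0.0851 0.0841 0.0843 0.0838] [7.5072 5.961  6.3483 6.0973 7.5762 6.2427]
hub [[0.4986 0.2331 0.045 ]]
cab [[ 0.858  -0.367   0.092 ]
 [ 0.6898 -0.1784  0.092 ]
 [ 0.4404 -0.4035  0.092 ]
 [ 0.6053 -0.5915  0.092 ]]
keys [[ 0.6453 -0.2901  0.1   ]
 [ 0.5987 -0.3309  0.1   ]
 [ 0.5531 -0.3713  0.1   ]]
handle [[ 0.5507 -0.2003  0.071 ]
 [ 0.4759 -0.268   0.071 ]]
0.2526979643078973 131.72399476582683
0.33597121289427184 -137.94543815323993
0.250124698862449 -48.751278128746144
0.3380410134793838 41.614925423527836
lid [[ 0.3705 -0.0132  0.01  ]] vial [[0.7204 0.0624 0.06  ]] puller [[ 0.781  -0.0028  0.012 ]]
```

```bash
cat >> h.py <<'E'
def row(x,y,z,yawdeg):
    """row to reach world TCP pose, pointing down, tool y along yaw (mod 180)"""
    o=ctrl.get_obs(); Rc=R.from_rotvec(o['tool_rot']); best=None
    for k in (0,180):
        a=np.deg2rad(yawdeg+k); yv=np.array([np.cos(a),np.sin(a),0]); zv=np.array([0,0,-1.]); xv=np.cross(yv,zv)
        Rt=R.from_matrix(np.c_[xv,yv,zv]); rv=(Rc.inv()*Rt).as_rotvec()
        if best is None or np.linalg.norm(rv)<np.linalg.norm(best): best=rv
    d=Rc.inv().apply(np.array([x,y,z])-o['tool_pos'])*100
    print(np.round(np.r_[d,np.rad2deg(best)/5],2).tolist(), 'dist',np.round(np.linalg.norm(d),1),'q6',round(float(o['q'][5]),2))
E
python3 - <<'E'
from h import *
row(.5133,-.2342,.19,-48.2)
row(.5133,-.2342,.12,-48.2)
E
```

```text
[35.82, -18.86, 0.13, -0.02, -0.0, -3.15] dist 40.5 q6 -0.12
[35.82, -18.85, 7.13, -0.02, -0.0, -3.15] dist 41.1 q6 -0.12
```

Emit:
apply_moves:
  rows:
    - [35.82, -18.86, 0.1, 0, 0, -3.15]
    - [35.82, -18.86, 0.1, 0, 0, -3.15]
    - [35.82, -18.86, 0.1, 0, 0, -3.15]
    - [35.82, -18.86, 0.1, 0, 0, -3.15]
    - [35.82, -18.86, 0.1, 0, 0, -3.15]
    - [35.82, -18.86, 0.1, 0, 0, -3.15]
    - [35.82, -18.86, 0.1, 0, 0, -3.15]
    - [35.82, -18.86, 0.1, 0, 0, -3.15]
    - [35.82, -18.86, 0.1, 0, 0, -3.15]
    - [35.82, -18.86, 0.1, 0, 0, -3.15]
    - [35.82, -18.86, 4.1, 0, 0, -3.15]
    - [35.82, -18.86, 5.1, 0, 0, -3.15]
    - [35.82, -18.86, 5.1, 0, 0, -3.15]
  grip: 0.55
  squeeze: 40

```text
t: 1.45
tool_pos: [0.5108, -0.2341, 0.1373]
tool_rot: [-2.93, -1.116, 0.006]
contact_force: [0.0, -0.9, -0.3]
opening: 0.0386
```

Run:
```python
from h import *
snap('wrist','w1.png');snap('top','t1.png'); row(.5133,-.2342,.049,-48.2)
```

```text
[0.08, -0.03, 9.19, -0.01, -0.01, -0.02] dist 9.2 q6 0.28
```

View pics/w1.png

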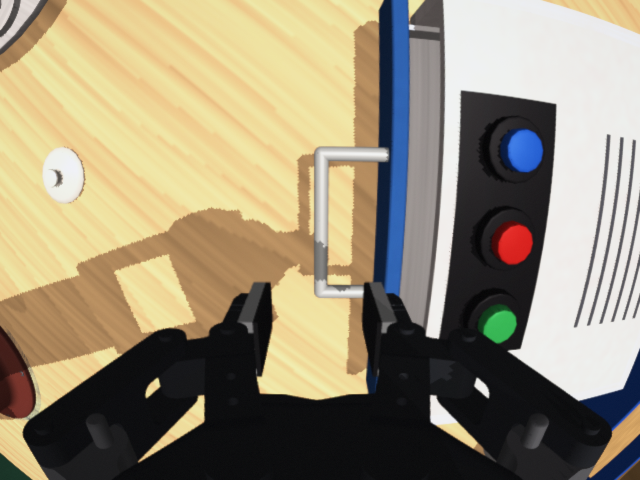

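Run:
```python
from h import *
W=dict(np.load('pics/w1.npz'))
xd=np.array([.6665,-.7455,0]);yd=np.array([.7455,.6665,0]);m=np.array([.5133,-.2342,.068])
print(proj(W,[m+yd*.05,m,m-yd*.05,[.5108,-.2341,.1373],[.6453,-.2901,.1]],True))
```

```text
[[320.564283   158.90286597]
 [320.45092166 230.68525825]
 [320.27123936 295.72268931]
 [317.41254616 268.77236545]
 [521.03797143 153.17793189]]
```

The wrist view agrees with the estimate: the bar sits at column 321, midway between the jaws. Next I go down, close on it and pull.

Emit:
apply_moves:
  rows:
    - [0.2, 0, 4, 0, 0, 0]
    - [0.2, 0, 7, 0, 0, 0]
    - [0.2, 0, 8.8, 0, 0, 0]
    - [0.2, 0, 8.8, 0, 0, 0]
    - [0.2, 0, 8.8, 0, 0, 0]

```text
t: 2.05
tool_pos: [0.5153, -0.2346, 0.0546]
tool_rot: [2.935, 1.118, 0.002]
contact_force: [0.7, -0.3, -0.5]
opening: 0.0376
```

Emit:
apply_moves:
  rows:
    - [0, 0, 0, 0, 0, 0]
    - [0, 0, 0, 0, 0, 0]
    - [0, 0, 0, 0, 0, 0]
    - [0, 0, 0, 0, 0, 0]
    - [0, 0, 0, 0, 0, 0]
    - [0, 0, 0, 0, 0, 0]
  grip: 1

```text
t: 2.65
tool_pos: [0.5153, -0.2346, 0.0546]
tool_rot: [2.936, 1.118, 0.002]
contact_force: [1.4, -0.5, 0.2]
opening: 0.0
```

The opening reads 0, so the jaws missed the bar. I'll look.

Run:
```python
from h import *
snap('wrist','w2.png');im=snap('scene','s2.png')['color']
cv2.imwrite('pics/s2c.png',cv2.resize(im[100:320,60:360],None,fx=2.5,fy=2.5))
```

```text
(no output)
```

View pics/w2.png

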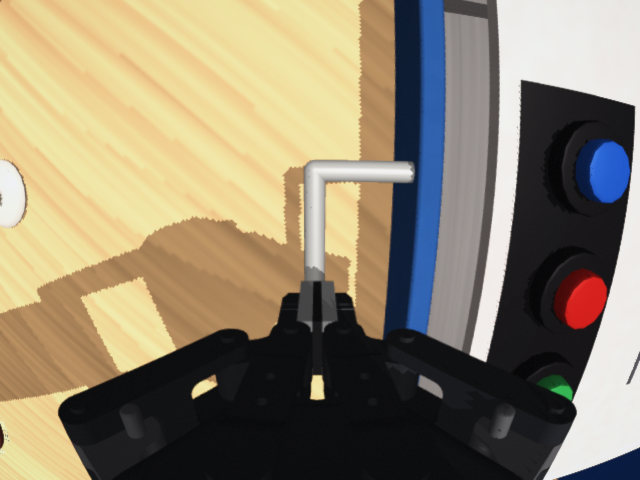

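View pics/s2c.png

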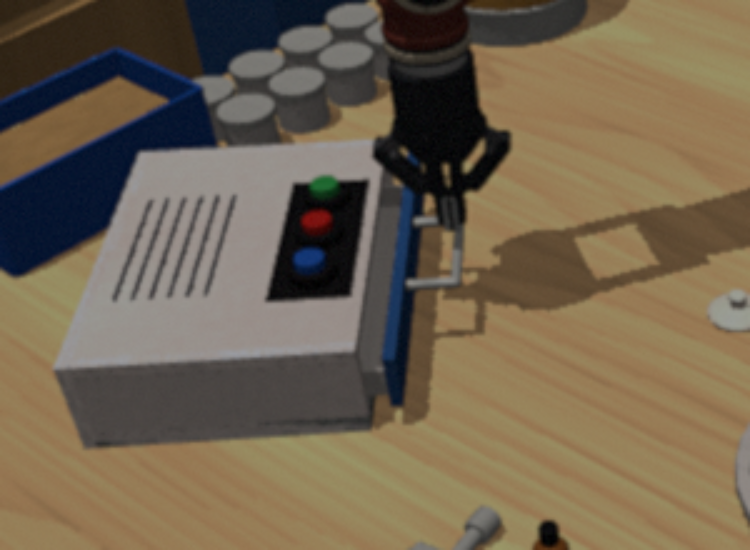

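Emit:
apply_moves:
  rows:
    - [0, -1, 0, 0, 0, 0]
    - [0, -2, 0, 0, 0, 0]
    - [0, -3, 0, 0, 0, 0]
    - [0, -3, 0, 0, 0, 0]

```text
t: 3.15
tool_pos: [0.4941, -0.2108, 0.0541]
tool_rot: [-2.935, -1.119, -0.001]
contact_force: [-0.8, -0.4, 0.6]
opening: -0.0
```

Run:
```python
from h import *
snap('wrist','w3.png')
```

```text
(no output)
```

View pics/w3.png

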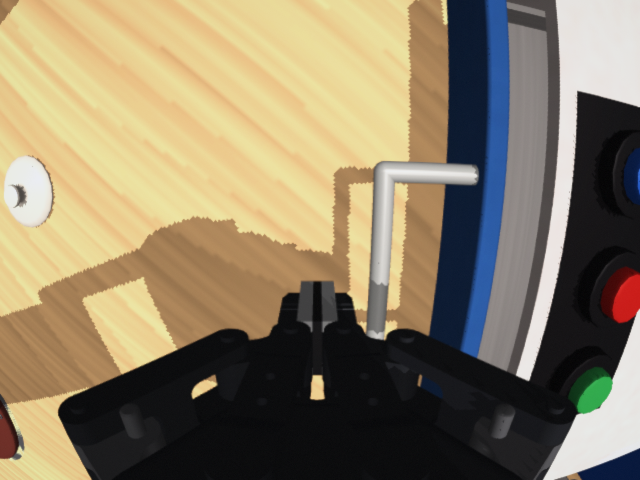

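Run:
```python
from h import *
np.set_printoptions(precision=4,suppress=True)
xd=np.array([.6665,-.7455,0]);yd=np.array([.7455,.6665,0]);m=np.array([.5133,-.2342,.068])
for n in ('w2','w3'):
  W=dict(np.load(f'pics/{n}.npz'))
  print(proj(W,[m+yd*.05,m,m-yd*.05,[.5153,-.2346,.0546],[.4941,-.2108,.0541],[.6453,-.2901,.1]],True))
  Rm=cv2.Rodrigues(W['rvec'])[0];print('cam',-Rm.T@W['tvec'].ravel(),'axis',Rm[2])
# triangulate bar corners from w1 (z) and w2
W=dict(np.load('pics/w1.npz'));W2=dict(np.load('pics/w2.npz'))
def ray(W,uv):
    K=W['mtx'];p=(np.array(uv)-[K[0,2],K[1,2]])/K[0,0];r=np.linalg.norm(p)
    d=np.r_[np.sin(r)*p/r,np.cos(r)];Rm=cv2.Rodrigues(W['rvec'])[0];return -Rm.T@W['tvec'].ravel(),Rm.T@d
def tri(L):
    A=np.zeros((3,3));b=np.zeros(3)
    for c,d in L:
        P=np.eye(3)-np.outer(d,d);A+=P;b+=P@c
    return np.linalg.solve(A,b)
W3=dict(np.load('pics/w3.npz'))
T=dict(np.load('pics/top0.npz'))
print('corner',tri([ray(W,(321,153)),ray(W2,(314,170)),ray(W3,(384,170))]))
print('w',[ (c+d*((.068-c[2])/d[2])) for c,d in (ray(W,(321,153)),ray(W2,(314,170)),ray(W3,(384,170)),ray(W,(321,290)))])
```

```text
[[314.0032 178.5515]
 [314.2646 280.9315]
 [314.5809 364.3822]
 [317.5198 268.8444]
 [257.1609 268.1717]
 [598.8177 174.0441]]
cam [ 0.5667 -0.1879  0.2362] axis [-0.2024 -0.1822 -0.9622]
[[383.6092 179.4603]
 [378.8089 281.0529]
 [372.4857 364.0728]
 [378.0338 269.0208]
 [317.4362 268.8654]
 [640.8163 179.6441]]
cam [ 0.5457 -0.1642  0.2357] axis [-0.2032 -0.1817 -0.9621]
corner [ 0.5537 -0.1983  0.0674]
w [array([ 0.5537, -0.1984,  0.068 ]), array([ 0.5535, -0.1983,  0.068 ]), array([ 0.5539, -0.198 ,  0.068 ]), array([ 0.4799, -0.2648,  0.068 ])]
```

Run:
```python
from h import *
np.set_printoptions(precision=4,suppress=True)
W=dict(np.load('pics/w3.npz'));o=ctrl.get_obs();Rt=R.from_rotvec(o['tool_rot'])
for x in (-.011,0,.011):
  for z in (-.04,-.03,-.019,-.01,0): print(x,z,proj(W,o['tool_pos']+Rt.apply([x,0,z]),True))
im=cv2.imread('pics/w3.png');cv2.imwrite('pics/w3c.png',cv2.resize(im[240:400,220:420],None,fx=3.5,fy=3.5))
```

```text
-0.011 -0.04 [[319.5668 325.5216]]
-0.011 -0.03 [[319.4399 314.757 ]]
-0.011 -0.019 [[319.3136 304.1276]]
-0.011 -0.01 [[319.2195 296.2532]]
-0.011 0 [[319.1235 288.2623]]
0 -0.04 [[319.6815 302.9581]]
0 -0.03 [[319.5419 293.074 ]]
0 -0.019 [[319.4042 283.3767]]
0 -0.01 [[319.3021 276.231 ]]
0 0 [[319.1985 269.0113]]
0.011 -0.04 [[319.7949 278.9582]]
0.011 -0.03 [[319.6425 270.1602]]
0.011 -0.019 [[319.4932 261.5813]]
0.011 -0.01 [[319.3831 255.2913]]
0.011 0 [[319.272  248.9623]]
```

View pics/w3c.png

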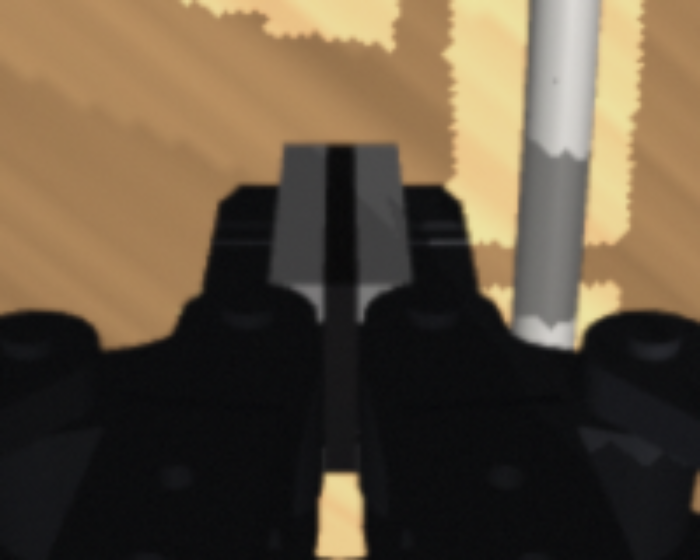

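Run:
```python
from h import *
np.set_printoptions(precision=4,suppress=True)
S=dict(np.load('pics/s2.npz'))
for z in (0,.02,.04): print(proj(S,[.5153,-.2346,.0546+z]))
print(proj(S,[[.5507,-.2003,.068],[.4759,-.268,.068],[.5133,-.2342,.068]]))
im=cv2.imread('pics/s2.png')
for z,c in ((0,(0,0,255)),(.02,(0,255,0)),(.04,(255,255,0))):
  u,v=proj(S,[.5153,-.2346,.0546+z])[0]
  cv2.drawMarker(im,(int(round(u)),int(round(v))),c,cv2.MARKER_CROSS,4,1)
cv2.imwrite('pics/s2d.png',cv2.resize(im[130:230,180:300],None,fx=6,fy=6,interpolation=cv2.INTER_CUBIC))
```

```text
[[242.3564 203.6322]]
[[241.3957 196.7835]]
[[240.4162 189.8004]]
[[241.7714 211.5356]
 [243.073  186.6281]
 [242.4257 198.7148]]
```

View pics/s2d.png

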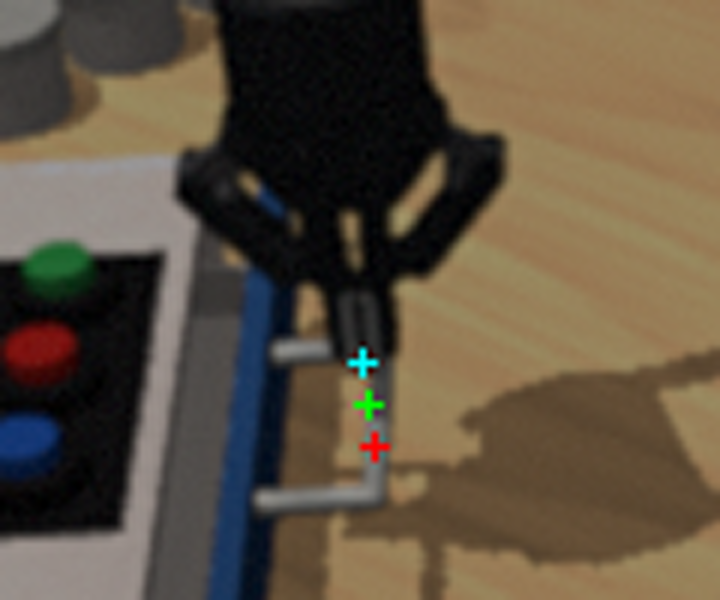

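Run:
```python
from h import *
T=snap('top','t3.png');S=snap('scene','s3.png');o=ctrl.get_obs();p=o['tool_pos']
for im,(a,b),fn in ((T,(150,380),'t3d.png'),(S,(130,180),'s3d.png')):
  c=im['color'].copy()
  for z,cl in ((0,(0,0,255)),(.02,(0,255,0)),(.04,(255,255,0))):
    u,v=proj(im,p+[0,0,z])[0]; cv2.drawMarker(c,(int(round(u)),int(round(v))),cl,cv2.MARKER_CROSS,4,1)
  cv2.imwrite('pics/'+fn,cv2.resize(c[a:a+150,b:b+180],None,fx=4,fy=4,interpolation=cv2.INTER_CUBIC))
```

```text
(no output)
```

View pics/t3d.png

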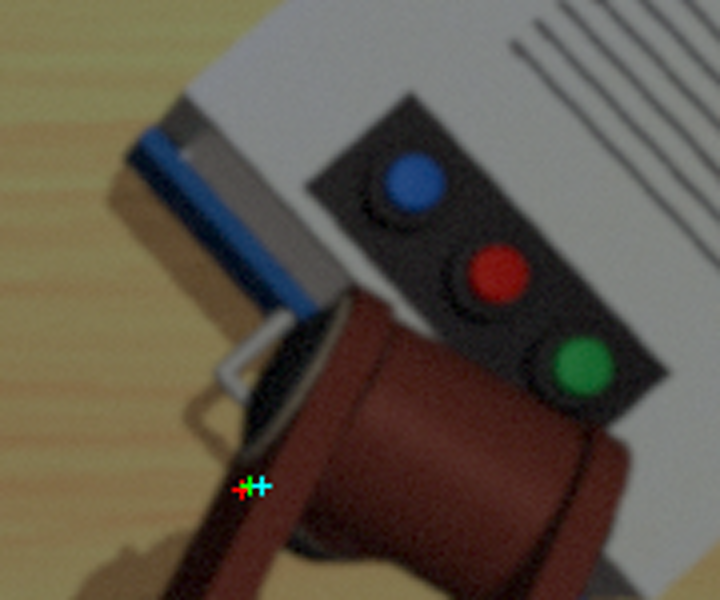

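View pics/s3d.png

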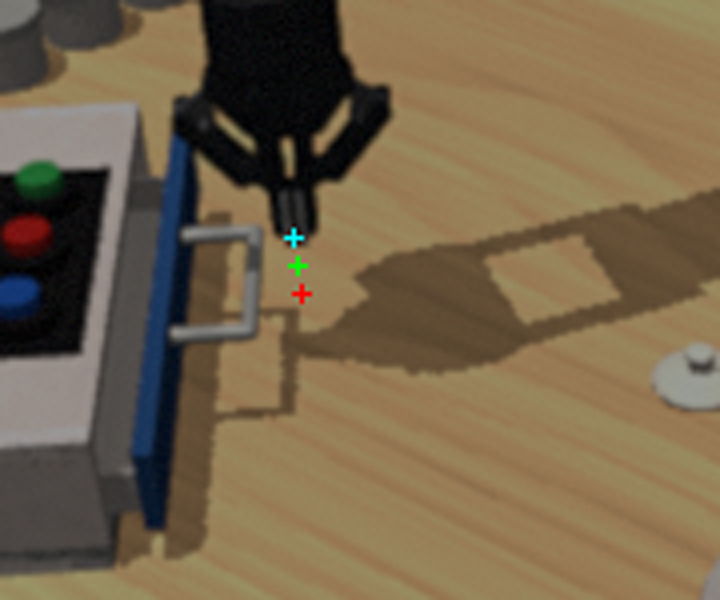

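Both the wrist and scene views put the real fingertips about 40 mm above the reported TCP, and the jaws closed above the bar, which fits. I'll calibrate by touching the bare bench gently, clear of everything.

Emit:
apply_moves:
  rows:
    - [0, -4, 0, 0, 0, 0]
    - [0, -7, 0, 0, 0, 0]
    - [0, -7, 3, 0, 0, 0]
    - [0, -7, 5, 0, 0, 0]
    - [0, -7, 5, 0, 0, 0]

```text
t: 3.8
tool_pos: [0.4465, -0.1586, 0.0019]
tool_rot: [-2.933, -1.117, 0.003]
contact_force: [-1.4, -1.4, -0.0]
opening: 0.0004
```

Emit:
apply_moves:
  rows:
    - [0, 0, 0, 0, 0, 0]

```text
t: 3.9
tool_pos: [0.4471, -0.159, 0.0025]
tool_rot: [-2.933, -1.117, 0.003]
contact_force: [1.2, 0.5, 0.7]
opening: -0.0002
```

Run:
```python
from h import *
S=snap('scene','s4.png');W=snap('wrist','w4.png');print(ctrl.get_obs()['tool_pos'])
cv2.imwrite('pics/s4d.png',cv2.resize(S['color'][150:300,200:400],None,fx=4,fy=4,interpolation=cv2.INTER_CUBIC))
```

```text
[ 0.44725108 -0.1591438   0.00282168]
```

View pics/s4d.png

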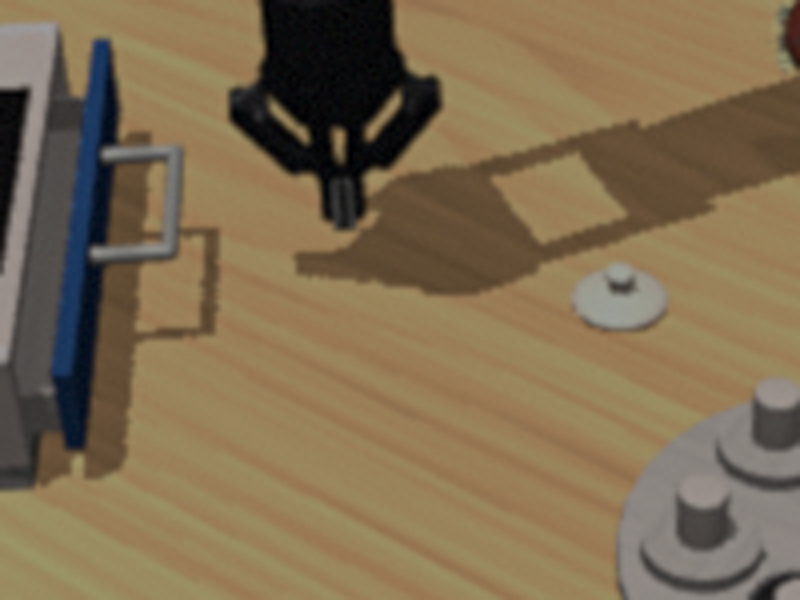

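View pics/w4.png

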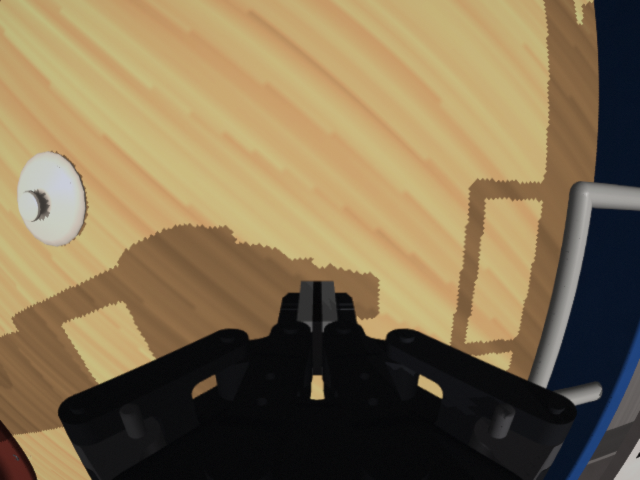

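At reported z = 0.003 the fingertip's shadow is still clearly apart from it, so there is air underneath. I'll keep going down in small steps.

Emit:
apply_moves:
  rows:
    - [0, 0, 1, 0, 0, 0]
    - [0, 0, 2, 0, 0, 0]
    - [0, 0, 2.5, 0, 0, 0]
    - [0, 0, 2.5, 0, 0, 0]

```text
t: 4.4
tool_pos: [0.4461, -0.1585, -0.0236]
tool_rot: [-2.932, -1.116, 0.005]
contact_force: [-0.4, 0.5, 0.7]
opening: 0.0001
```

Emit:
apply_moves:
  rows:
    - [0, 0, 0.3, 0, 0, 0]
    - [0, 0, 0.6, 0, 0, 0]
    - [0, 0, 0.8, 0, 0, 0]
    - [0, 0, 0.8, 0, 0, 0]

```text
t: 4.8
tool_pos: [0.4459, -0.1584, -0.0319]
tool_rot: [-2.931, -1.116, 0.005]
contact_force: [-0.9, -0.0, -0.7]
opening: -0.0001
```

Emit:
apply_moves:
  rows:
    - [0, 0, 0.2, 0, 0, 0]
    - [0, 0, 0.4, 0, 0, 0]
    - [0, 0, 0.5, 0, 0, 0]

```text
t: 5.1
tool_pos: [0.4458, -0.1583, -0.0371]
tool_rot: [-2.931, -1.116, 0.006]
contact_force: [-0.1, -0.3, -0.1]
opening: -0.0004
```

Emit:
apply_moves:
  rows:
    - [0, 0, 0.2, 0, 0, 0]
    - [0, 0, 0.3, 0, 0, 0]

```text
t: 5.3
tool_pos: [0.446, -0.1584, -0.0394]
tool_rot: [-2.931, -1.116, 0.006]
contact_force: [-4.3, 2.0, 12.1]
opening: -0.0003
```

Emit:
apply_moves:
  rows:
    - [0, 0, 0.2, 0, 0, 0]
    - [0, 0, 0.3, 0, 0, 0]

```text
t: 5.5
tool_pos: [0.4459, -0.1584, -0.0395]
tool_rot: [-2.928, -1.116, 0.01]
contact_force: [-13.8, 6.4, 31.0]
opening: 0.0001
```

The touch came at reported z = -0.039, so the true tip height is the reported z + 39 mm. I'll use that from here on and go back to the handle.

Emit:
apply_moves:
  rows:
    - [0, 0, -4, 0, 0, 0]
    - [0, 0, -8, 0, 0, 0]
    - [0, 0, -10, 0, 0, 0]
    - [0, 0, -10.5, 0, 0, 0]
    - [0, 0, -10.5, 0, 0, 0]
  grip: 0.55

```text
t: 6.0
tool_pos: [0.4472, -0.1592, 0.0658]
tool_rot: [-2.929, -1.116, 0.009]
contact_force: [0.1, 0.1, -0.2]
opening: 0.0381
```

Run:
```python
from h import *
row(.515,-.233,.065,-48.1)
row(.515,-.233,.008,-48.1)
```

```text
[0.15, 10.02, -0.0, -0.1, 0.03, -0.04] dist 10.0 q6 0.34
[0.16, 10.07, 5.7, -0.1, 0.03, -0.04] dist 11.6 q6 0.34
```

Emit:
apply_moves:
  rows:
    - [0.15, 5, 0, 0, 0, 0]
    - [0.15, 9, 0, 0, 0, 0]
    - [0.15, 10, 0, -0.1, 0, 0]
    - [0.15, 10, 0, -0.1, 0, 0]
    - [0.15, 10, 0, -0.1, 0, 0]
    - [0.15, 10, 3, -0.1, 0, 0]
    - [0.15, 10.05, 5, -0.1, 0, 0]
    - [0.15, 10.05, 5.7, -0.1, 0, 0]
    - [0.15, 10.05, 5.7, -0.1, 0, 0]
    - [0.15, 10.05, 5.7, -0.1, 0, 0]

```text
t: 7.0
tool_pos: [0.515, -0.2328, 0.0088]
tool_rot: [2.934, 1.118, -0.003]
contact_force: [-0.1, -0.2, 0.7]
opening: 0.0385
```

Emit:
apply_moves:
  rows:
    - [0, 0, 0, 0, 0, 0]
    - [0, 0, 0, 0, 0, 0]
    - [0, 0, 0, 0, 0, 0]
    - [0, 0, 0, 0, 0, 0]
    - [0, 0, 0, 0, 0, 0]
  grip: 1

```text
t: 7.5
tool_pos: [0.516, -0.2333, 0.0104]
tool_rot: [2.932, 1.118, -0.001]
contact_force: [-1.5, 0.6, 5.8]
opening: 0.0084
```

The bar is gripped, with the opening at about 8 mm. Now I pull toward the stop.

Emit:
apply_moves:
  rows:
    - [0, -2, 0, 0, 0, 0]
    - [0, -4, 0, 0, 0, 0]
    - [0, -6, 0, 0, 0, 0]
    - [0, -8, 0, 0, 0, 0]
    - [0, -10, 0, 0, 0, 0]
    - [0, -11, 0, 0, 0, 0]
    - [0, -11, 0, 0, 0, 0]

```text
t: 8.2
tool_pos: [0.4425, -0.1504, 0.0104]
tool_rot: [2.932, 1.119, 0.0]
contact_force: [0.0, 1.6, 1.6]
opening: 0.0083
```

Emit:
apply_moves:
  rows:
    - [0, -0.5, 0, 0, 0, 0]
    - [0, -1, 0, 0, 0, 0]
    - [0, -1.5, 0, 0, 0, 0]
    - [0, -2, 0, 0, 0, 0]

```text
t: 8.6
tool_pos: [0.4366, -0.1435, 0.0109]
tool_rot: [2.908, 1.11, 0.02]
contact_force: [37.5, -39.0, -44.1]
opening: 0.0089
```

That's the stop: the force rose sharply. I'll relax, open the jaws and lift.

Emit:
apply_moves:
  rows:
    - [0, 0, 0, 0, 0, 0]
    - [0, 0, 0, 0, 0, 0]

```text
t: 8.8
tool_pos: [0.437, -0.144, 0.0111]
tool_rot: [2.907, 1.109, 0.02]
contact_force: [1.2, -0.5, 0.8]
opening: 0.0086
```

Emit:
apply_moves:
  rows:
    - [0, 0, 0, 0, 0, 0]
    - [0, 0, 0, 0, 0, 0]
    - [0, 0, 0, 0, 0, 0]
    - [0, 0, 0, 0, 0, 0]
  grip: 0.6

```text
t: 9.2
tool_pos: [0.4366, -0.1437, 0.0109]
tool_rot: [2.908, 1.11, 0.019]
contact_force: [-0.1, -0.2, 0.1]
opening: 0.034
```

Emit:
apply_moves:
  rows:
    - [0, 0, -3, 0, 0, 0]
    - [0, 0, -7, 0, 0, 0]
    - [0, 0, -11, 0, 0, 0]
    - [0, 0, -15, 0, 0, 0]
    - [0, 0, -17, 0, 0, 0]
    - [0, 0, -17, 0, 0, 0]
    - [0, 0, -17, 0, 0, 0]

```text
t: 9.9
tool_pos: [0.4327, -0.1397, 0.1805]
tool_rot: [2.908, 1.11, 0.019]
contact_force: [-0.4, 0.2, -0.2]
opening: 0.034
```

Run:
```python
from h import *
snap('top','t5.png');snap('wrist','w5.png');print(ctrl.get_obs()['tool_pos'])
```

```text
[ 0.43178335 -0.1392972   0.17861377]
```

View pics/t5.png

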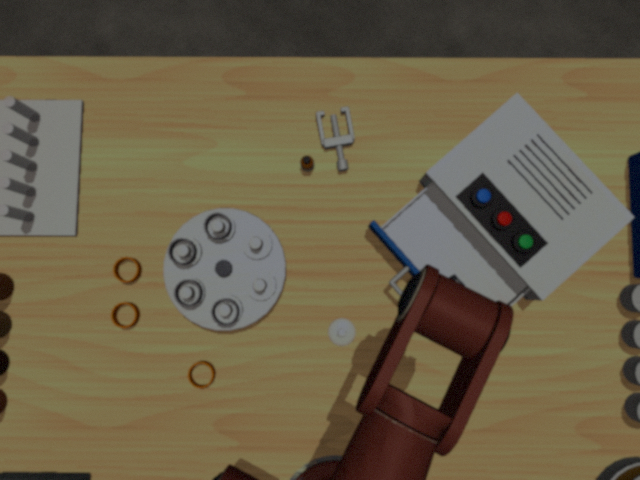

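View pics/w5.png

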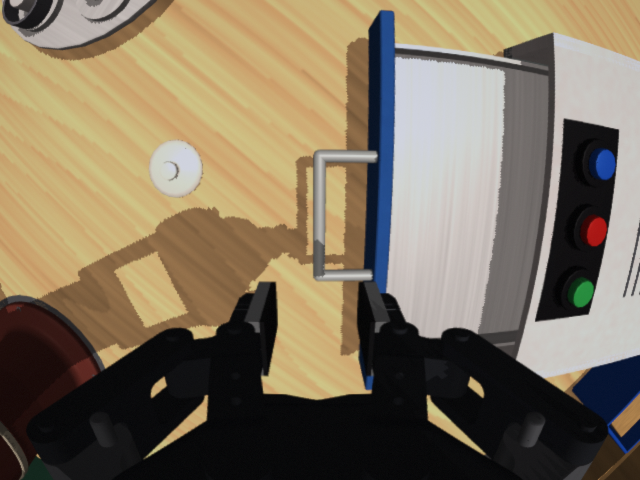

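The drawer is out at its stop: the bar's pull bottomed out and the floor is visible in both views. Next I go above ring A, top pixel (218,226).

Run:
```python
from h import *
row(.583,.241,.13,6.6)
```

```text
[36.61, -18.41, 4.34, 0.3, 0.16, -10.96] dist 41.2 q6 0.37
```

Emit:
apply_moves:
  rows:
    - [36.6, -18.4, 4.3, 0.3, 0.15, -10.95]
    - [36.6, -18.4, 4.3, 0.3, 0.15, -10.95]
    - [36.6, -18.4, 4.3, 0.3, 0.15, -10.95]
    - [36.6, -18.4, 4.3, 0.3, 0.15, -10.95]
    - [36.6, -18.4, 4.3, 0.3, 0.15, -10.95]
    - [36.6, -18.4, 4.3, 0.3, 0.15, -10.95]
    - [36.6, -18.4, 4.3, 0.3, 0.15, -10.95]
    - [36.6, -18.4, 4.3, 0.3, 0.15, -10.95]
    - [36.6, -18.4, 4.3, 0.3, 0.15, -10.95]
    - [36.6, -18.4, 4.3, 0.3, 0.15, -10.95]
    - [36.6, -18.4, 4.3, 0.3, 0.15, -10.95]
  grip: 0

```text
t: 11.1
tool_pos: [0.582, 0.2398, 0.129]
tool_rot: [-2.091, -2.343, 0.005]
contact_force: [0.3, 0.5, -1.3]
opening: 0.0852
```

```bash
cat >> h.py <<'E'
def ray(W,uv):
    K=W['mtx'];p=(np.array(uv)-[K[0,2],K[1,2]])/K[0,0];r=np.linalg.norm(p)
    d=np.r_[np.sin(r)*p/r,np.cos(r)];Rm=cv2.Rodrigues(W['rvec'])[0];return -Rm.T@W['tvec'].ravel(),Rm.T@d
def wbp(W,uv,z):
    c,d=ray(W,uv); return c+d*((z-c[2])/d[2])
E
python3 - <<'E'
from h import *
snap('wrist','w6.png'); o=ctrl.get_obs();print(o['tool_pos'],o['q'])
E
```

```text
[0.5822861  0.23943555 0.1296191 ] [ 2.72347487e-01  1.09539058e-01  1.65843429e+00 -7.04810184e-04
  1.37587024e+00  1.59522340e-01]
```

View pics/w6.png

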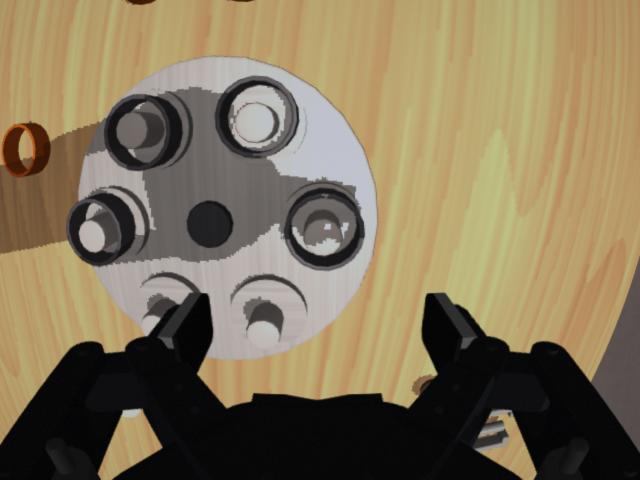

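Run:
```python
from h import *
np.set_printoptions(precision=4,suppress=True)
W=dict(np.load('pics/w6.npz'))
for u in ((325,228),(257,116),(143,131),(101,227)): print(wbp(W,u,.075))
row(.583,.241,.012,6.6)
```

```text
[0.5864 0.2484 0.075 ]
[0.5353 0.3159 0.075 ]
[0.4569 0.3019 0.075 ]
[0.4221 0.2307 0.075 ]
[0.16, 0.11, 11.76, -0.02, 0.01, -0.03] dist 11.8 q6 0.16
```

Run:
```python
from h import *
S=dict(np.load('pics/scene0.npz'));im=cv2.imread('pics/scene0.png')
th=np.linspace(0,2*np.pi,40)
def circ(x,y,z,r,c):
    p=proj(S,np.c_[x+r*np.cos(th),y+r*np.sin(th),0*th+z])*4
    cv2.polylines(big,[np.round(p-[340*4,230*4]).astype(int)],True,c,1)
big=cv2.resize(im[230:350,340:500],None,fx=4,fy=4,interpolation=cv2.INTER_CUBIC)
for (x,y) in ((.5828,.2405),(.5312,.3104),(.4473,.2957),(.4108,.2213)): circ(x,y,.075,.027,(0,0,255))
for (x,y) in ((.5864,.2484),(.5353,.3159),(.4569,.3019),(.4221,.2307)): circ(x,y,.075,.027,(0,255,0))
cv2.imwrite('pics/cmp.png',big)
```

```text
(no output)
```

View pics/cmp.png

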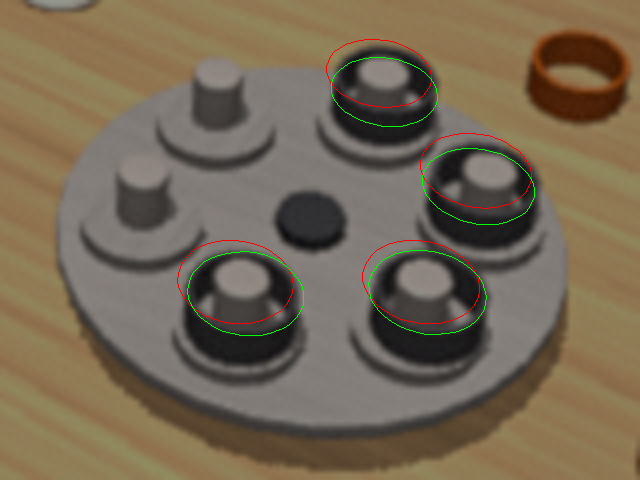

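Run:
```python
from h import *
from scipy.optimize import least_squares
np.set_printoptions(precision=4,suppress=True)
S=dict(np.load('pics/scene0.npz'));T=dict(np.load('pics/top0.npz'));W=dict(np.load('pics/w6.npz'))
ps=np.array([(242,275),(425,278),(490,170),(382,72),(218,72),(143,170)])/4+[340,230]
P=bp(S,ps,.082);print(P,P.mean(0))
c=P.mean(0)[:2];print(np.linalg.norm(P[:,:2]-c,axis=1),np.rad2deg(np.arctan2(P[:,1]-c[1],P[:,0]-c[0]))%60)
pw=[(325,230),(256,122),(140,130),(92,235)]
P=np.array([wbp(W,u,.082) for u in pw]);print(P,(P[0]+P[3])/2)
```

```text
[[0.5836 0.2444 0.082 ]
 [0.5347 0.3137 0.082 ]
 [0.4507 0.3043 0.082 ]
 [0.4171 0.226  0.082 ]
 [0.4669 0.158  0.082 ]
 [0.5514 0.1676 0.082 ]] [0.5007 0.2357 0.082 ]
[0.0833 0.0851 0.0849 0.0842 0.0847 0.0848] [5.9863 6.4625 6.0743 6.5993 6.4711 6.6548]
[[0.5862 0.2489 0.082 ]
 [0.5362 0.312  0.082 ]
 [0.4581 0.3027 0.082 ]
 [0.418  0.226  0.082 ]] [0.5021 0.2375 0.082 ]
```

The three cameras agree within about 3 mm on a turntable centre of (0.5005, 0.235). I go down on ring A.

Run:
```python
from h import *
row(.5835,.2435,.010,6.4)
```

```text
[0.4, 0.19, 11.96, -0.02, 0.01, 0.01] dist 12.0 q6 0.16
```

Emit:
apply_moves:
  rows:
    - [0.4, 0.2, 4, 0, 0, 0]
    - [0.4, 0.2, 8, 0, 0, 0]
    - [0.4, 0.2, 10, 0, 0, 0]
    - [0.4, 0.2, 11, 0, 0, 0]
    - [0.4, 0.2, 11.9, 0, 0, 0]
    - [0.4, 0.2, 11.9, 0, 0, 0]
    - [0.4, 0.2, 11.9, 0, 0, 0]

```text
t: 11.85
tool_pos: [0.5847, 0.2435, 0.0122]
tool_rot: [2.093, 2.342, -0.0]
contact_force: [-0.6, -0.9, 0.4]
opening: 0.0853
```

Emit:
apply_moves:
  rows:
    - [0, 0, 0, 0, 0, 0]
    - [0, 0, 0, 0, 0, 0]
    - [0, 0, 0, 0, 0, 0]
    - [0, 0, 0, 0, 0, 0]
  grip: 1
  squeeze: 40

```text
t: 12.25
tool_pos: [0.586, 0.2439, 0.0141]
tool_rot: [2.091, 2.341, 0.003]
contact_force: [-1.0, -0.5, 5.9]
opening: 0.0525
```

Emit:
apply_moves:
  rows:
    - [0, 0, -2, 0, 0, 0]
    - [0, 0, -4, 0, 0, 0]
    - [0, 0, -7, 0, 0, 0]
    - [0, 0, -10, 0, 0, 0]
    - [0, 0, -12, 0, 0, 0]
    - [0, 0, -12, 0, 0, 0]

```text
t: 12.85
tool_pos: [0.5879, 0.2446, 0.1383]
tool_rot: [2.089, 2.339, 0.013]
contact_force: [-0.1, 0.6, -0.1]
opening: 0.0522
```

Run:
```python
from h import *
snap('wrist','w7.png');row(.596,-.169,.12,-48.1);row(.596,-.169,.06,-48.1)
```

```text
[-41.17, -3.72, 1.53, 0.06, -0.04, 10.91] dist 41.4 q6 0.17
[-41.17, -3.76, 7.53, 0.06, -0.04, 10.91] dist 42.0 q6 0.17
```

View pics/w7.png

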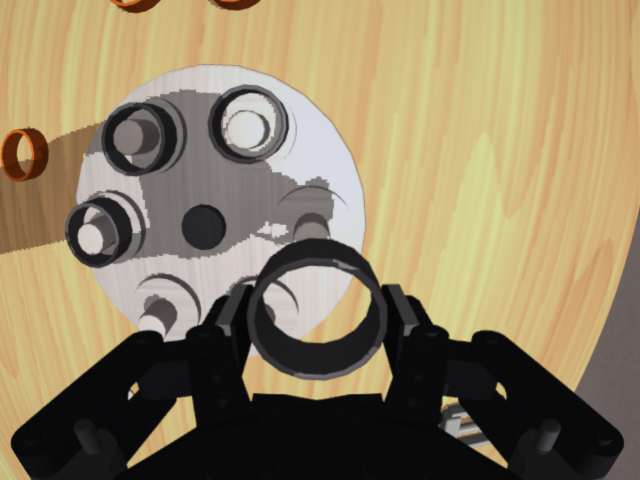

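Emit:
apply_moves:
  rows:
    - [-41.2, -3.7, 1.5, 0, 0, 10.9]
    - [-41.2, -3.7, 1.5, 0, 0, 10.9]
    - [-41.2, -3.7, 1.5, 0, 0, 10.9]
    - [-41.2, -3.7, 1.5, 0, 0, 10.9]
    - [-41.2, -3.7, 1.5, 0, 0, 10.9]
    - [-41.2, -3.7, 1.5, 0, 0, 10.9]
    - [-41.2, -3.7, 1.5, 0, 0, 10.9]
    - [-41.2, -3.7, 1.5, 0, 0, 10.9]
    - [-41.2, -3.7, 1.5, 0, 0, 10.9]
    - [-41.2, -3.7, 1.5, 0, 0, 10.9]
    - [-41.2, -3.7, 1.5, 0, 0, 10.9]
  squeeze: 60

```text
t: 14.0
tool_pos: [0.5954, -0.168, 0.1186]
tool_rot: [-2.932, -1.125, -0.007]
contact_force: [0.1, -0.0, -1.1]
opening: 0.0518
```

Run:
```python
from h import *
snap('wrist','w8.png');row(.596,-.169,-.008,-48.1)
```

```text
[-0.14, 0.11, 12.71, 0.01, -0.06, 0.03] dist 12.7 q6 0.44
```

View pics/w8.png

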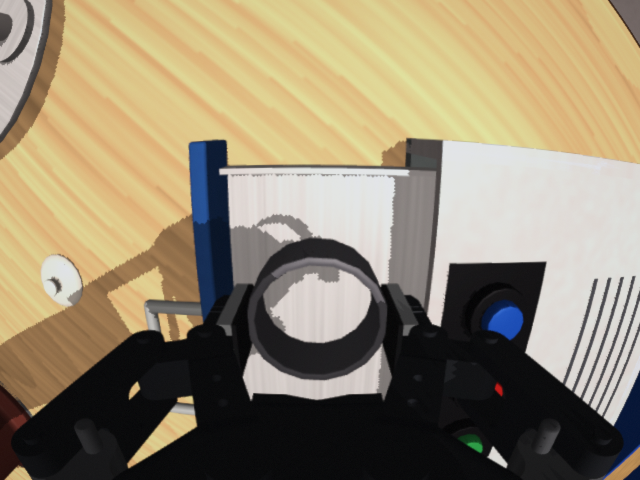

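Run:
```python
from h import *
np.set_printoptions(precision=4,suppress=True)
W=dict(np.load('pics/w8.npz'))
xd=np.array([.668,-.744,0]);yd=np.array([.744,.668,0]);F=np.array([.520,-.237,0])
for n,u,z in (('panel inner',(228,200),.08),('panel inner',(229,250),.08),('face',(442,160),.092),('face',(434,250),.092),('wall in top',(310,173),.05),('wall',(310,168),.05)):
    p=wbp(W,u,z);print(n,p,'xd',(p-F)@xd,'yd',(p-F)@yd)
```

```text
panel inner [ 0.581  -0.1073  0.08  ] xd -0.05572633387121709 yd 0.1320092989054854
panel inner [ 0.5563 -0.1279  0.08  ] xd -0.056959974007186887 yd 0.0998724918163784
face [ 0.6855 -0.1841  0.092 ] xd 0.07116788369811819 yd 0.1584598458381393
face [ 0.6442 -0.2198  0.092 ] xd 0.07016137229570138 yd 0.10385968098581089
wall in top [ 0.6239 -0.1358  0.05  ] xd -0.005914472755695702 yd 0.14490087294891182
wall [ 0.6264 -0.1335  0.05  ] xd -0.005912396355716248 yd 0.14830131104867403
```

The geometry checks out: cabinet face at +70 mm, panel foot at -70 mm and the side wall at 145 mm relative to the floor point. Lowering ring A.

Emit:
apply_moves:
  rows:
    - [-0.1, 0.1, 4, 0, 0, 0]
    - [-0.1, 0.1, 8, 0, 0, 0]
    - [-0.1, 0.1, 11, 0, 0, 0]
    - [-0.1, 0.1, 12, 0, 0, 0]
    - [-0.1, 0.1, 12.6, 0, 0, 0]
    - [-0.1, 0.1, 12.8, 0, 0, 0]
    - [-0.1, 0.1, 12.8, 0, 0, 0]

```text
t: 14.75
tool_pos: [0.5976, -0.1688, -0.0072]
tool_rot: [2.931, 1.127, 0.011]
contact_force: [-0.6, 0.4, -1.5]
opening: 0.0522
```

Emit:
apply_moves:
  rows:
    - [0, 0, 0.15, 0, 0, 0]
    - [0, 0, 0.3, 0, 0, 0]
    - [0, 0, 0.3, 0, 0, 0]

```text
t: 15.05
tool_pos: [0.5981, -0.169, -0.0095]
tool_rot: [2.93, 1.127, 0.012]
contact_force: [0.6, -0.7, -0.7]
opening: 0.052
```

Emit:
apply_moves:
  rows:
    - [0, 0, 0.15, 0, 0, 0]
    - [0, 0, 0.3, 0, 0, 0]
    - [0, 0, 0.4, 0, 0, 0]

```text
t: 15.35
tool_pos: [0.6, -0.1709, -0.0097]
tool_rot: [2.926, 1.126, 0.015]
contact_force: [-4.5, -2.4, 16.2]
opening: 0.0519
```

The ring touched the floor at -0.0095, as predicted. I release with a modest opening and lift.

Emit:
apply_moves:
  rows:
    - [0, 0, -0.1, 0, 0, 0]
    - [0, 0, -0.1, 0, 0, 0]
    - [0, 0, -0.1, 0, 0, 0]
    - [0, 0, -2, 0, 0, 0]
    - [0, 0, -5, 0, 0, 0]
    - [0, 0, -9, 0, 0, 0]
    - [0, 0, -13, 0, 0, 0]
    - [0, 0, -13, 0, 0, 0]
  grip: 0.2

```text
t: 16.15
tool_pos: [0.6027, -0.1721, 0.1277]
tool_rot: [2.918, 1.123, 0.029]
contact_force: [0.3, -0.2, 1.1]
opening: 0.0682
```

Run:
```python
from h import *
snap('wrist','w9.png');snap('top','t9.png');row(.534,.314,.12,66.4)
```

```text
[27.65, -40.34, -0.1, 0.06, -0.15, 13.14] dist 48.9 q6 0.44
```

View pics/w9.png

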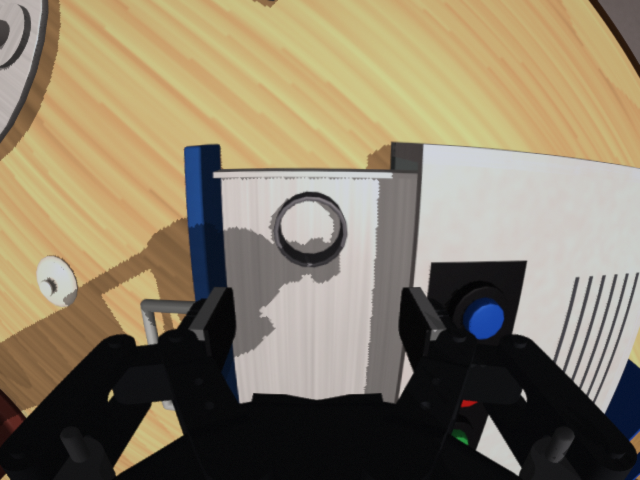

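View pics/t9.png

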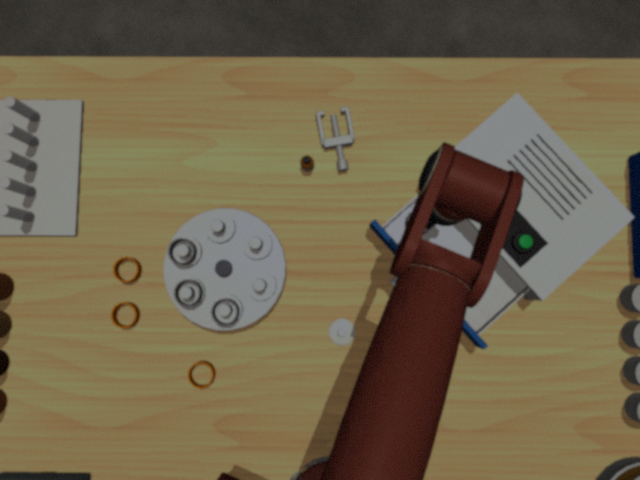

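Ring A lies flat on the floor, at about (310,229) in the wrist view. Next is ring B, top pixel (183,251).

Emit:
apply_moves:
  rows:
    - [27.6, -40.3, 0, 0.05, -0.15, 13.15]
    - [27.6, -40.3, 0, 0.05, -0.15, 13.15]
    - [27.6, -40.3, 0, 0.05, -0.15, 13.15]
    - [27.6, -40.3, 0, 0.05, -0.15, 13.15]
    - [27.6, -40.3, 0, 0.05, -0.15, 13.15]
    - [27.6, -40.3, 0, 0.05, -0.15, 13.15]
    - [27.6, -40.3, 0, 0.05, -0.15, 13.15]
    - [27.6, -40.3, 0, 0.05, -0.15, 13.15]
    - [27.6, -40.3, 0, 0.05, -0.15, 13.15]
    - [27.6, -40.3, 0, 0.05, -0.15, 13.15]
    - [27.6, -40.3, 0, 0.05, -0.15, 13.15]
    - [27.6, -40.3, 0, 0.05, -0.15, 13.15]
  grip: 0

```text
t: 17.45
tool_pos: [0.532, 0.3142, 0.1163]
tool_rot: [3.072, -0.638, -0.005]
contact_force: [0.4, -0.5, 0.2]
opening: 0.0854
```

Run:
```python
from h import *
snap('wrist','w10.png');row(.534,.314,.012,66.4)
```

```text
[0.09, -0.2, 10.47, 0.05, 0.02, 0.0] dist 10.5 q6 2.39
```

View pics/w10.png

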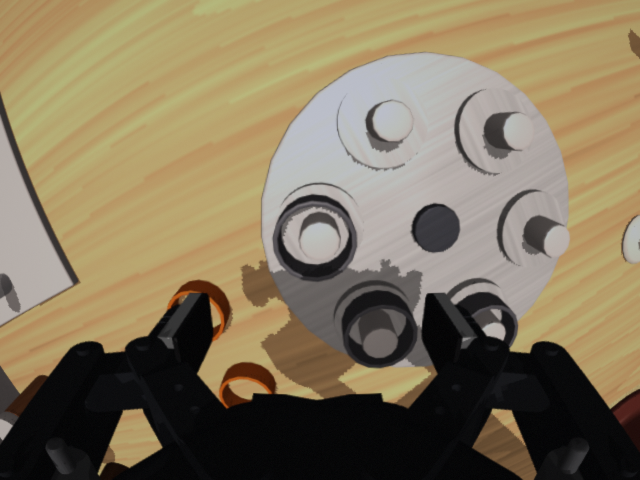

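Emit:
apply_moves:
  rows:
    - [0.1, -0.2, 4, 0, 0, 0]
    - [0.1, -0.2, 8, 0, 0, 0]
    - [0.1, -0.2, 9.5, 0, 0, 0]
    - [0.1, -0.2, 10.4, 0, 0, 0]
    - [0.1, -0.2, 10.4, 0, 0, 0]
    - [0.1, -0.2, 10.4, 0, 0, 0]

```text
t: 18.1
tool_pos: [0.5357, 0.3141, 0.0147]
tool_rot: [3.073, -0.643, 0.0]
contact_force: [-0.1, 0.9, 0.3]
opening: 0.0851
```

Emit:
apply_moves:
  rows:
    - [0, 0, 0, 0, 0, 0]
    - [0, 0, 0, 0, 0, 0]
    - [0, 0, 0, 0, 0, 0]
    - [0, 0, 0, 0, 0, 0]
  grip: 1

```text
t: 18.5
tool_pos: [0.5374, 0.3148, 0.0174]
tool_rot: [-3.075, 0.643, -0.005]
contact_force: [-0.7, -0.2, 6.0]
opening: 0.0518
```

Emit:
apply_moves:
  rows:
    - [0, 0, -2, 0, 0, 0]
    - [0, 0, -4, 0, 0, 0]
    - [0, 0, -7, 0, 0, 0]
    - [0, 0, -10, 0, 0, 0]
    - [0, 0, -12, 0, 0, 0]
    - [0, 0, -12, 0, 0, 0]

```text
t: 19.1
tool_pos: [0.5395, 0.3162, 0.1424]
tool_rot: [-3.07, 0.641, -0.016]
contact_force: [0.7, 1.0, -0.7]
opening: 0.0517
```

Run:
```python
from h import *
snap('wrist','w11.png');row(.545,-.214,.12,-48.1)
```

```text
[21.81, 48.26, 1.91, 0.0, -0.09, -13.1] dist 53.0 q6 2.4
```

View pics/w11.png

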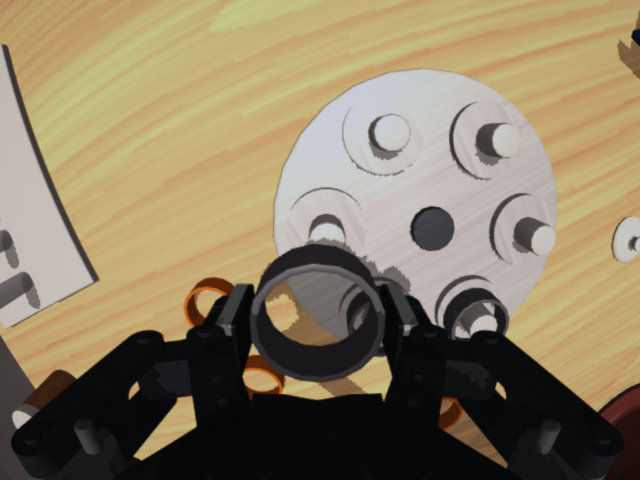

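Emit:
apply_moves:
  rows:
    - [21.8, 48.3, 1.9, 0, -0.1, -13.1]
    - [21.8, 48.3, 1.9, 0, -0.1, -13.1]
    - [21.8, 48.3, 1.9, 0, -0.1, -13.1]
    - [21.8, 48.3, 1.9, 0, -0.1, -13.1]
    - [21.8, 48.3, 1.9, 0, -0.1, -13.1]
    - [21.8, 48.3, 1.9, 0, -0.1, -13.1]
    - [21.8, 48.3, 1.9, 0, -0.1, -13.1]
    - [21.8, 48.3, 1.9, 0, -0.1, -13.1]
    - [21.8, 48.3, 1.9, 0, -0.1, -13.1]
    - [21.8, 48.3, 1.9, 0, -0.1, -13.1]
    - [21.8, 48.3, 1.9, 0, -0.1, -13.1]
    - [21.8, 48.3, 1.9, 0, -0.1, -13.1]
    - [21.8, 48.3, 1.9, 0, -0.1, -13.1]

```text
t: 20.45
tool_pos: [0.5434, -0.2152, 0.1179]
tool_rot: [-2.933, -1.118, 0.005]
contact_force: [1.0, 0.4, -1.9]
opening: 0.0522
```

Run:
```python
from h import *
snap('wrist','w12.png');row(.544,-.214,-.005,-48.1)
```

```text
[0.03, 0.08, 12.32, -0.04, 0.01, -0.01] dist 12.3 q6 0.34
```

View pics/w12.png

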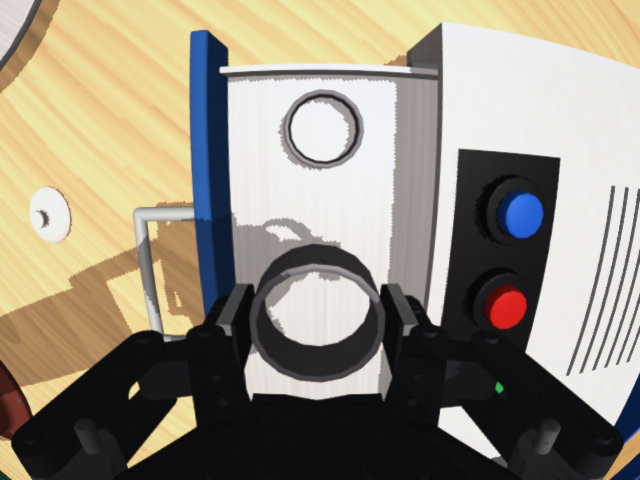

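Emit:
apply_moves:
  rows:
    - [0, 0.1, 4, 0, 0, 0]
    - [0, 0.1, 8, 0, 0, 0]
    - [0, 0.1, 11, 0, 0, 0]
    - [0, 0.1, 12, 0, 0, 0]
    - [0, 0.1, 12.3, 0, 0, 0]
    - [0, 0.1, 12.5, 0, 0, 0]
    - [0, 0.1, 12.6, 0, 0, 0]

```text
t: 21.2
tool_pos: [0.545, -0.2142, -0.0065]
tool_rot: [-2.933, -1.122, 0.002]
contact_force: [-0.9, 0.8, 0.8]
opening: 0.0517
```

Emit:
apply_moves:
  rows:
    - [0, 0, 0.15, 0, 0, 0]
    - [0, 0, 0.25, 0, 0, 0]

```text
t: 21.4
tool_pos: [0.5463, -0.215, -0.0066]
tool_rot: [2.933, 1.123, 0.001]
contact_force: [-1.5, -0.8, 9.8]
opening: 0.0522
```

The floor contact matches the prediction again. Releasing.

Emit:
apply_moves:
  rows:
    - [0, 0, -0.1, 0, 0, 0]
    - [0, 0, -0.1, 0, 0, 0]
    - [0, 0, -0.1, 0, 0, 0]
    - [0, 0, -2, 0, 0, 0]
    - [0, 0, -5, 0, 0, 0]
    - [0, 0, -9, 0, 0, 0]
    - [0, 0, -13, 0, 0, 0]
    - [0, 0, -13, 0, 0, 0]
  grip: 0.2

```text
t: 22.2
tool_pos: [0.5503, -0.2171, 0.1311]
tool_rot: [2.924, 1.119, 0.014]
contact_force: [0.1, 0.4, 1.6]
opening: 0.0685
```

Run:
```python
from h import *
snap('wrist','w13.png');im=snap('top','t13.png');row(.45,.302,.12,126.4)
cv2.imwrite('pics/t13c.png',cv2.resize(im['color'][190:360,90:300],None,fx=3,fy=3))
```

```text
[27.32, -44.99, 0.34, 0.04, -0.02, 1.1] dist 52.6 q6 0.34
```

View pics/w13.png

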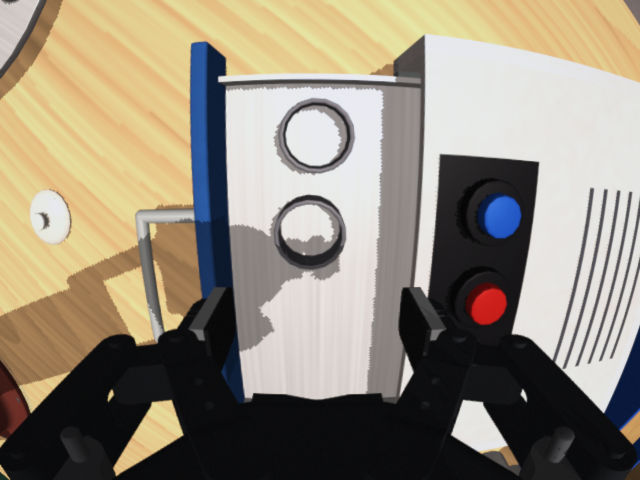

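View pics/t13c.png

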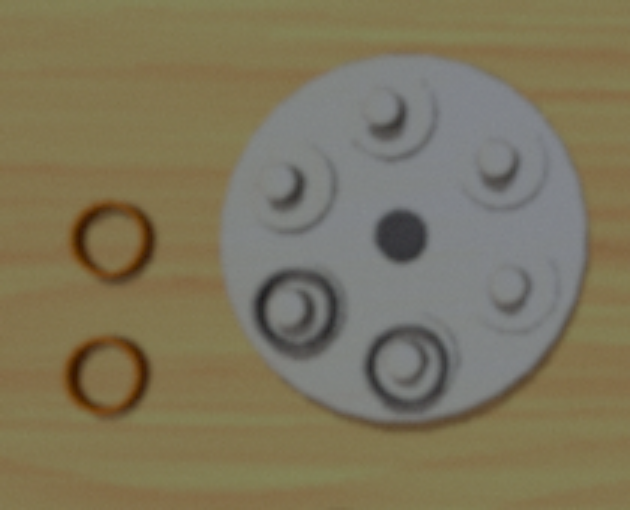

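Two rings lie side by side at (316,135) and (310,231) in the wrist view. The platter hasn't turned, and rings C and D are still in place. Next is ring C.

Emit:
apply_moves:
  rows:
    - [27.3, -45, 0.3, 0, 0, 1.1]
    - [27.3, -45, 0.3, 0, 0, 1.1]
    - [27.3, -45, 0.3, 0, 0, 1.1]
    - [27.3, -45, 0.3, 0, 0, 1.1]
    - [27.3, -45, 0.3, 0, 0, 1.1]
    - [27.3, -45, 0.3, 0, 0, 1.1]
    - [27.3, -45, 0.3, 0, 0, 1.1]
    - [27.3, -45, 0.3, 0, 0, 1.1]
    - [27.3, -45, 0.3, 0, 0, 1.1]
    - [27.3, -45, 0.3, 0, 0, 1.1]
    - [27.3, -45, 0.3, 0, 0, 1.1]
    - [27.3, -45, 0.3, 0, 0, 1.1]
    - [27.3, -45, 0.3, 0, 0, 1.1]
  grip: 0

```text
t: 23.6
tool_pos: [0.4485, 0.3015, 0.1183]
tool_rot: [2.98, 0.982, -0.002]
contact_force: [1.2, -0.2, 0.3]
opening: 0.0857
```

Run:
```python
from h import *
snap('wrist','w14.png');row(.45,.302,.012,126.4)
```

```text
[0.16, -0.06, 10.67, 0.04, 0.02, -0.0] dist 10.7 q6 1.39
```

View pics/w14.png

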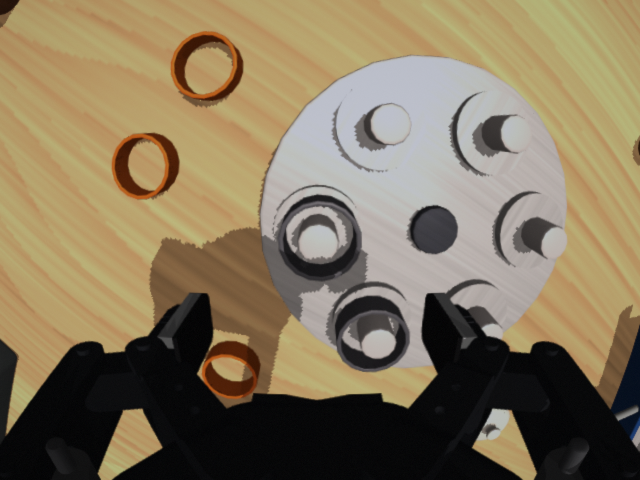

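Emit:
apply_moves:
  rows:
    - [0.15, 0, 4, 0, 0, 0]
    - [0.15, 0, 8, 0, 0, 0]
    - [0.15, 0, 9.5, 0, 0, 0]
    - [0.15, 0, 10.6, 0, 0, 0]
    - [0.15, 0, 10.7, 0, 0, 0]
    - [0.15, 0, 10.7, 0, 0, 0]

```text
t: 24.25
tool_pos: [0.4515, 0.3017, 0.0131]
tool_rot: [2.981, 0.979, 0.003]
contact_force: [0.1, -0.1, -0.3]
opening: 0.0854
```

Emit:
apply_moves:
  rows:
    - [0, 0, 0, 0, 0, 0]
    - [0, 0, 0, 0, 0, 0]
    - [0, 0, 0, 0, 0, 0]
    - [0, 0, 0, 0, 0, 0]
  grip: 1

```text
t: 24.65
tool_pos: [0.4531, 0.3025, 0.0152]
tool_rot: [2.982, 0.979, 0.009]
contact_force: [-1.5, -0.3, 6.2]
opening: 0.0514
```

Emit:
apply_moves:
  rows:
    - [0, 0, -2, 0, 0, 0]
    - [0, 0, -4, 0, 0, 0]
    - [0, 0, -7, 0, 0, 0]
    - [0, 0, -10, 0, 0, 0]
    - [0, 0, -12, 0, 0, 0]
    - [0, 0, -12, 0, 0, 0]

```text
t: 25.25
tool_pos: [0.4545, 0.3039, 0.1394]
tool_rot: [2.983, 0.98, 0.02]
contact_force: [0.6, -0.7, -1.2]
opening: 0.0512
```

Run:
```python
from h import *
snap('wrist','w15.png');row(.4945,-.2597,.12,-48.1)
```

```text
[-30.07, 47.76, 1.7, 0.07, -0.09, -1.11] dist 56.5 q6 1.39
```

View pics/w15.png

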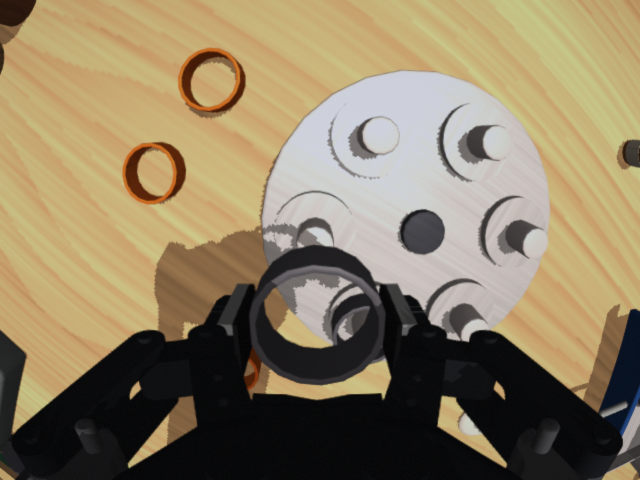

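Emit:
apply_moves:
  rows:
    - [-30.05, 47.75, 1.7, 0, -0.1, -1.1]
    - [-30.05, 47.75, 1.7, 0, -0.1, -1.1]
    - [-30.05, 47.75, 1.7, 0, -0.1, -1.1]
    - [-30.05, 47.75, 1.7, 0, -0.1, -1.1]
    - [-30.05, 47.75, 1.7, 0, -0.1, -1.1]
    - [-30.05, 47.75, 1.7, 0, -0.1, -1.1]
    - [-30.05, 47.75, 1.7, 0, -0.1, -1.1]
    - [-30.05, 47.75, 1.7, 0, -0.1, -1.1]
    - [-30.05, 47.75, 1.7, 0, -0.1, -1.1]
    - [-30.05, 47.75, 1.7, 0, -0.1, -1.1]
    - [-30.05, 47.75, 1.7, 0, -0.1, -1.1]
    - [-30.05, 47.75, 1.7, 0, -0.1, -1.1]
    - [-30.05, 47.75, 1.7, 0, -0.1, -1.1]
    - [-30.05, 47.75, 1.7, 0, -0.1, -1.1]

```text
t: 26.7
tool_pos: [0.4938, -0.2581, 0.1183]
tool_rot: [2.932, 1.122, -0.001]
contact_force: [-0.1, 0.0, -2.1]
opening: 0.051
```

Run:
```python
from h import *
snap('wrist','w16.png');row(.4945,-.2597,-.008,-48.1)
```

```text
[-0.08, 0.14, 12.67, 0.03, 0.02, 0.01] dist 12.7 q6 0.23
```

View pics/w16.png

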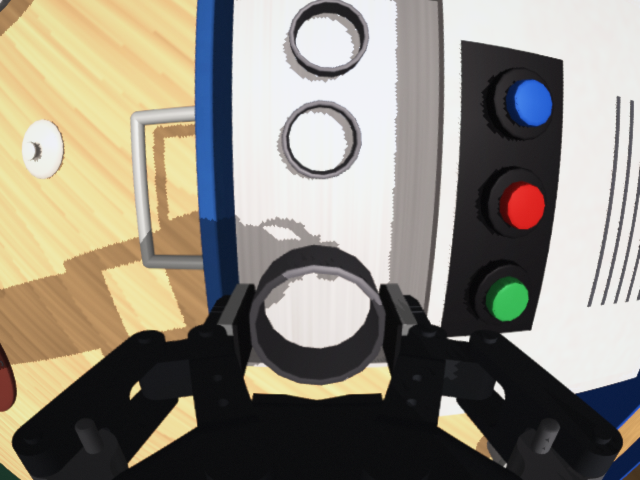

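Emit:
apply_moves:
  rows:
    - [-0.1, 0.15, 4, 0, 0, 0]
    - [-0.1, 0.15, 8, 0, 0, 0]
    - [-0.1, 0.15, 11, 0, 0, 0]
    - [-0.1, 0.15, 12, 0, 0, 0]
    - [-0.1, 0.15, 12.5, 0, 0, 0]
    - [-0.1, 0.15, 12.8, 0, 0, 0]
    - [-0.1, 0.15, 12.9, 0, 0, 0]

```text
t: 27.45
tool_pos: [0.4957, -0.2604, -0.0086]
tool_rot: [2.928, 1.123, 0.002]
contact_force: [0.1, 0.6, -0.2]
opening: 0.0513
```

Emit:
apply_moves:
  rows:
    - [0, 0, 0.15, 0, 0, 0]
    - [0, 0, 0.25, 0, 0, 0]

```text
t: 27.65
tool_pos: [0.4972, -0.2614, -0.0087]
tool_rot: [2.925, 1.122, 0.005]
contact_force: [-1.0, 1.4, 8.5]
opening: 0.051
```

Emit:
apply_moves:
  rows:
    - [0, 0, -0.1, 0, 0, 0]
    - [0, 0, -0.1, 0, 0, 0]
    - [0, 0, -0.1, 0, 0, 0]
    - [0, 0, -2, 0, 0, 0]
    - [0, 0, -5, 0, 0, 0]
    - [0, 0, -9, 0, 0, 0]
    - [0, 0, -13, 0, 0, 0]
    - [0, 0, -13, 0, 0, 0]
  grip: 0.2

```text
t: 28.45
tool_pos: [0.5002, -0.2632, 0.1288]
tool_rot: [2.915, 1.118, 0.016]
contact_force: [-0.3, 0.2, 0.9]
opening: 0.0683
```

Run:
```python
from h import *
snap('wrist','w17.png');im=snap('top','t17.png');row(.414,.225,.12,186.4)
cv2.imwrite('pics/t17c.png',cv2.resize(im['color'][190:360,90:300],None,fx=3,fy=3))
```

```text
[26.32, -41.7, -0.21, 0.13, 0.06, -10.89] dist 49.3 q6 0.22
```

View pics/w17.png

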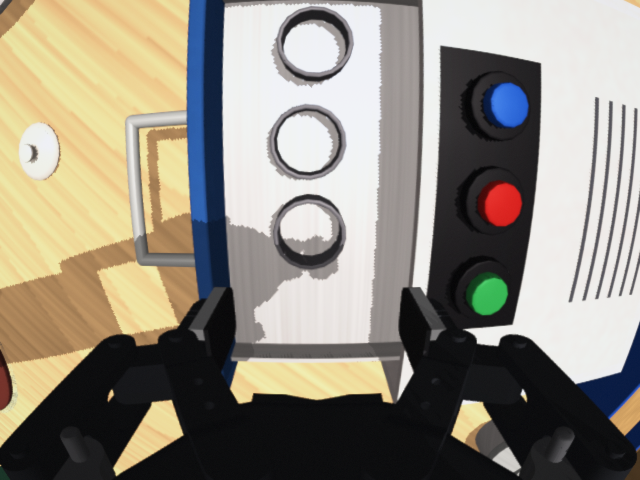

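View pics/t17c.png

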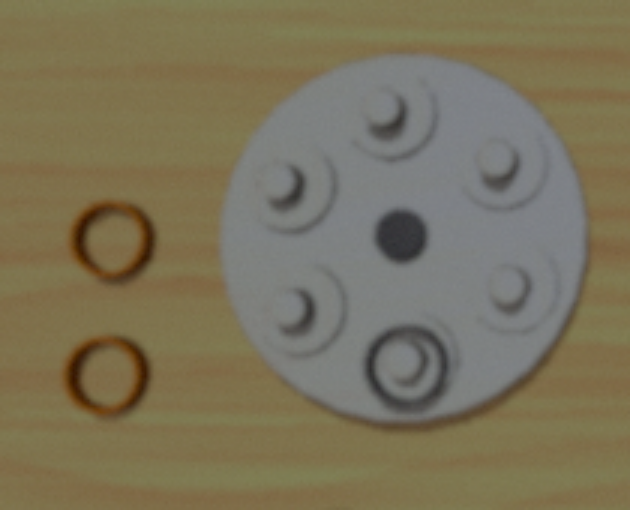

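Three rings are placed. The last is ring D at top pixel (226,312).

Emit:
apply_moves:
  rows:
    - [26.3, -41.7, -0.2, 0.1, 0, -10.9]
    - [26.3, -41.7, -0.2, 0.1, 0, -10.9]
    - [26.3, -41.7, -0.2, 0.1, 0, -10.9]
    - [26.3, -41.7, -0.2, 0.1, 0, -10.9]
    - [26.3, -41.7, -0.2, 0.1, 0, -10.9]
    - [26.3, -41.7, -0.2, 0.1, 0, -10.9]
    - [26.3, -41.7, -0.2, 0.1, 0, -10.9]
    - [26.3, -41.7, -0.2, 0.1, 0, -10.9]
    - [26.3, -41.7, -0.2, 0.1, 0, -10.9]
    - [26.3, -41.7, -0.2, 0.1, 0, -10.9]
    - [26.3, -41.7, -0.2, 0.1, 0, -10.9]
    - [26.3, -41.7, -0.2, 0.1, 0, -10.9]
    - [26.3, -41.7, -0.2, 0.1, 0, -10.9]
    - [26.3, -41.7, -0.2, 0.1, 0, -10.9]
  grip: 0

```text
t: 29.95
tool_pos: [0.4139, 0.2236, 0.1192]
tool_rot: [2.093, 2.338, -0.008]
contact_force: [-0.0, -0.3, 0.6]
opening: 0.0852
```

Run:
```python
from h import *
snap('wrist','w18.png');row(.413,.2245,.012,186.4)
```

```text
[0.16, -0.09, 10.74, -0.01, 0.07, -0.01] dist 10.7 q6 0.23
```

View pics/w18.png

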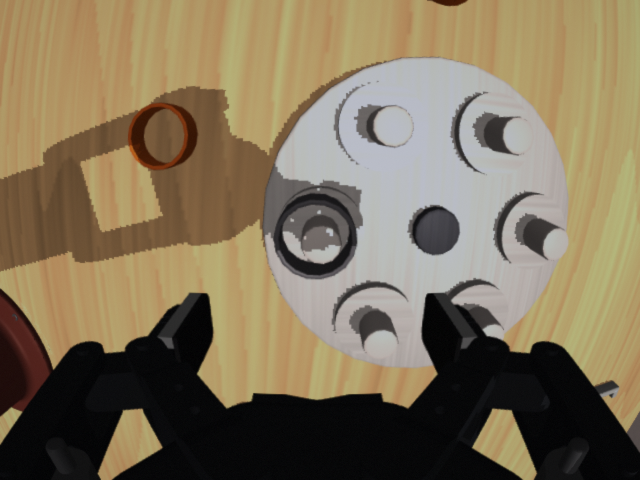

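Emit:
apply_moves:
  rows:
    - [0.15, -0.1, 4, 0, 0.05, 0]
    - [0.15, -0.1, 8, 0, 0.05, 0]
    - [0.15, -0.1, 9.5, 0, 0.05, 0]
    - [0.15, -0.1, 10.6, 0, 0.05, 0]
    - [0.15, -0.1, 10.8, 0, 0.05, 0]
    - [0.15, -0.1, 10.8, 0, 0.05, 0]

```text
t: 30.6
tool_pos: [0.4137, 0.2243, 0.0121]
tool_rot: [2.096, 2.339, -0.001]
contact_force: [0.2, -0.6, -0.1]
opening: 0.0854
```

Emit:
apply_moves:
  rows:
    - [0, 0, 0, 0, 0, 0]
    - [0, 0, 0, 0, 0, 0]
    - [0, 0, 0, 0, 0, 0]
    - [0, 0, 0, 0, 0, 0]
  grip: 1

```text
t: 31.0
tool_pos: [0.4151, 0.2248, 0.0141]
tool_rot: [2.094, 2.338, 0.003]
contact_force: [-0.9, -0.0, 6.1]
opening: 0.0523
```

Emit:
apply_moves:
  rows:
    - [0, 0, -2, 0, 0, 0]
    - [0, 0, -4, 0, 0, 0]
    - [0, 0, -7, 0, 0, 0]
    - [0, 0, -10, 0, 0, 0]
    - [0, 0, -12, 0, 0, 0]
    - [0, 0, -12, 0, 0, 0]

```text
t: 31.6
tool_pos: [0.4172, 0.2258, 0.1384]
tool_rot: [2.092, 2.335, 0.014]
contact_force: [0.0, -0.3, -0.8]
opening: 0.0521
```

Run:
```python
from h import *
snap('wrist','w19.png');row(.444,-.305,.12,-48.1)
```

```text
[-53.01, -3.03, 1.55, 0.07, -0.04, 10.88] dist 53.1 q6 0.23
```

View pics/w19.png

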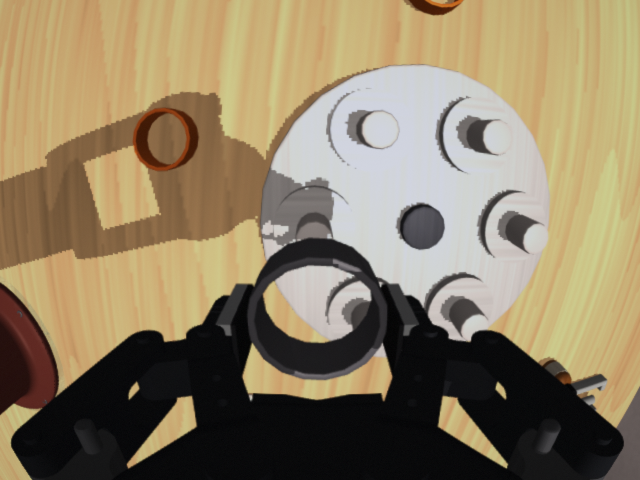

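Emit:
apply_moves:
  rows:
    - [-53, -3, 1.5, 0, 0, 10.9]
    - [-53, -3, 1.5, 0, 0, 10.9]
    - [-53, -3, 1.5, 0, 0, 10.9]
    - [-53, -3, 1.5, 0, 0, 10.9]
    - [-53, -3, 1.5, 0, 0, 10.9]
    - [-53, -3, 1.5, 0, 0, 10.9]
    - [-53, -3, 1.5, 0, 0, 10.9]
    - [-53, -3, 1.5, 0, 0, 10.9]
    - [-53, -3, 1.5, 0, 0, 10.9]
    - [-53, -3, 1.5, 0, 0, 10.9]
    - [-53, -3, 1.5, 0, 0, 10.9]
    - [-53, -3, 1.5, 0, 0, 10.9]
    - [-53, -3, 1.5, 0, 0, 10.9]
    - [-53, -3, 1.5, 0, 0, 10.9]
    - [-53, -3, 1.5, 0, 0, 10.9]

```text
t: 33.15
tool_pos: [0.4441, -0.3033, 0.1198]
tool_rot: [2.934, 1.123, 0.01]
contact_force: [-0.1, 0.2, -0.9]
opening: 0.0522
```

Run:
```python
from h import *
snap('wrist','w20.png');row(.444,-.305,-.008,-48.1)
```

```text
[-0.2, 0.05, 12.82, 0.04, -0.07, -0.0] dist 12.8 q6 0.1
```

View pics/w20.png

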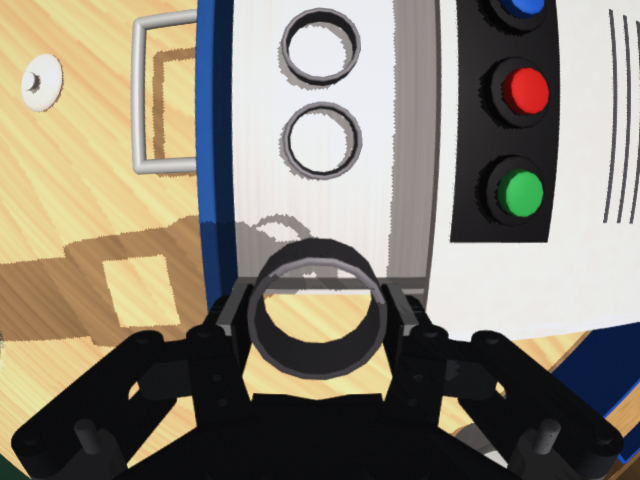

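Run:
```python
from h import *
np.set_printoptions(precision=4,suppress=True)
W=dict(np.load('pics/w20.npz'))
xd=np.array([.668,-.744,0]);yd=np.array([.744,.668,0]);F=np.array([.520,-.237,0])
for n,u,z in (('ring3',(321,140),.051),('ring2',(320,46),.051),('walltop near edge',(360,277),.05),('far edge',(360,290),.05)):
    p=wbp(W,u,z);print(n,p,'xd',(p-F)@xd,'yd',(p-F)@yd)
W=dict(np.load('pics/w17.npz'))
for n,u,z in (('ring3',(309,231),.051),('ring2',(307,142),.051),('ring1',(315,45),.051),('wall in',(310,344),.05),('wall o',(310,360),.05)):
    p=wbp(W,u,z);print(n,p,'xd',(p-F)@xd,'yd',(p-F)@yd)
```

```text
ring3 [ 0.4943 -0.2618  0.051 ] xd 0.001270551169085424 yd -0.035638361599875865
ring2 [ 0.5419 -0.2181  0.051 ] xd 0.0005432942616270317 yd 0.02895075559170348
walltop near edge [ 0.4407 -0.3487  0.05  ] xd 0.030181455265665985 yd -0.13360618845815553
far edge [ 0.4333 -0.356   0.05  ] xd 0.030614644560996905 yd -0.14404360038288966
ring3 [ 0.4971 -0.2602  0.051 ] xd 0.001955430020841729 yd -0.03256401691108543
ring2 [ 0.5436 -0.2167  0.051 ] xd 0.0006927252598130103 yd 0.03115609851758618
ring1 [ 0.5985 -0.1747  0.051 ] xd 0.0060852119419651535 yd 0.10007551428724185
wall in [ 0.4259 -0.3245  0.05  ] xd 0.0022397378411252054 yd -0.1284508274510605
wall o [ 0.4138 -0.3352  0.05  ] xd 0.002135721306297256 yd -0.14463581147988444
```

Emit:
apply_moves:
  rows:
    - [0, 0, 4, 0, 0, 0]
    - [0, 0, 8, 0, 0, 0]
    - [0, 0, 11, 0, 0, 0]
    - [0, 0, 12, 0, 0, 0]
    - [0, 0, 12.6, 0, 0, 0]
    - [0, 0, 12.9, 0, 0, 0]
    - [0, 0, 13, 0, 0, 0]

```text
t: 33.9
tool_pos: [0.4463, -0.3042, -0.0082]
tool_rot: [2.93, 1.122, 0.013]
contact_force: [1.0, -0.8, -0.9]
opening: 0.0523
```

Emit:
apply_moves:
  rows:
    - [0, 0, 0.2, 0, 0, 0]
    - [0, 0, 0.3, 0, 0, 0]

```text
t: 34.1
tool_pos: [0.4474, -0.3051, -0.0097]
tool_rot: [2.928, 1.121, 0.015]
contact_force: [-0.1, 0.5, 6.3]
opening: 0.0517
```

Emit:
apply_moves:
  rows:
    - [0, 0, -0.1, 0, 0, 0]
    - [0, 0, -0.1, 0, 0, 0]
    - [0, 0, -0.1, 0, 0, 0]
    - [0, 0, -2, 0, 0, 0]
    - [0, 0, -5, 0, 0, 0]
    - [0, 0, -9, 0, 0, 0]
    - [0, 0, -13, 0, 0, 0]
    - [0, 0, -18, 0, 0, 0]
    - [0, 0, -20, 0, 0, 0]
    - [0, 0, -20, 0, 0, 0]
  grip: 0.2

```text
t: 35.1
tool_pos: [0.4472, -0.3064, 0.1956]
tool_rot: [2.92, 1.118, 0.021]
contact_force: [1.1, 0.5, 0.3]
opening: 0.0684
```

Run:
```python
from h import *
snap('wrist','w21.png');im=snap('top','t21.png');snap('scene','s21.png')
```

```text
(no output)
```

View pics/w21.png

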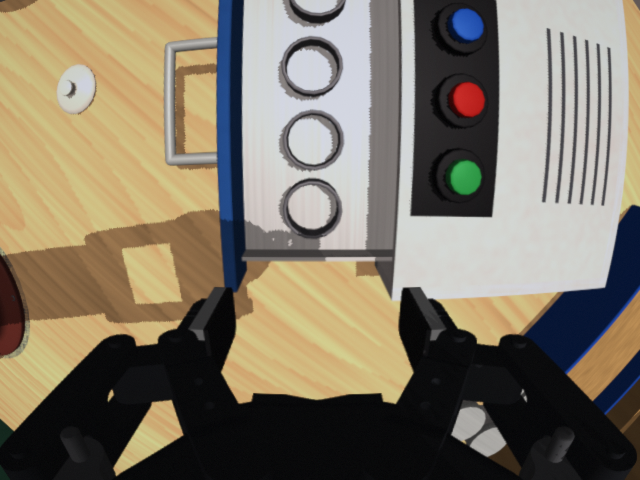

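View pics/s21.png

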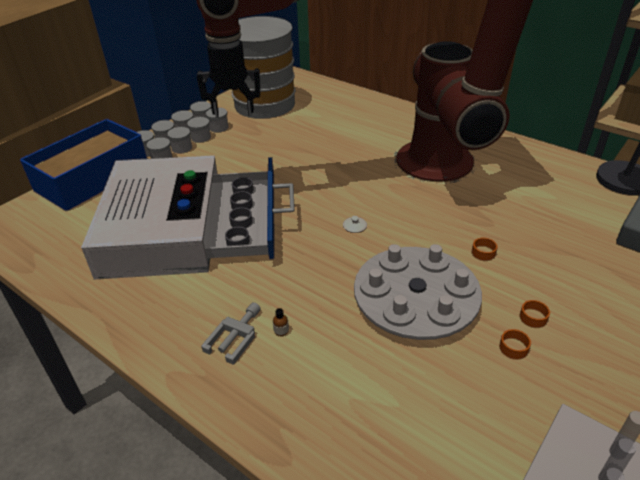

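View pics/t21.png

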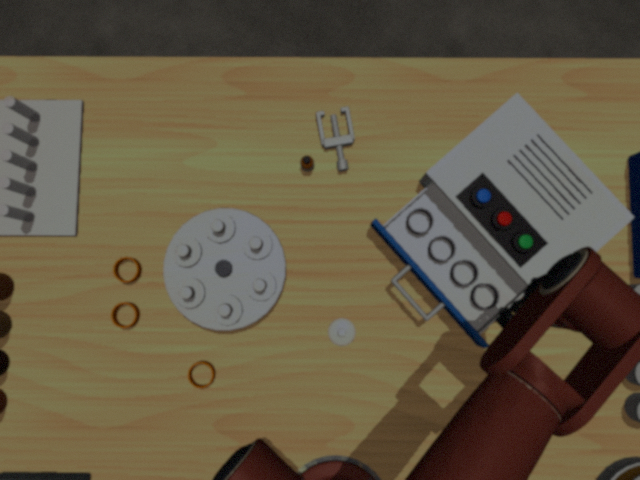

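All four rings lie flat side by side in the drawer, at top pixels (419,221), (441,249), (463,273) and (484,297). The turntable is empty and the bystanders are in place. Now I grip the handle and push the drawer home.

Run:
```python
from h import *
row(.437,-.144,.12,-48.1);row(.437,-.144,.010,-48.1)
```

```text
[10.08, -12.45, 6.82, 0.08, -0.07, 0.0] dist 17.4 q6 0.1
[10.01, -12.52, 17.82, 0.08, -0.07, 0.0] dist 24.0 q6 0.1
```

Emit:
apply_moves:
  rows:
    - [10, -12.5, 0, 0.1, -0.05, 0]
    - [10, -12.5, 0, 0.1, -0.05, 0]
    - [10, -12.5, 0, 0.1, -0.05, 0]
    - [10, -12.5, 4, 0.1, -0.05, 0]
    - [10, -12.5, 8, 0.1, -0.05, 0]
    - [10, -12.5, 11, 0.1, -0.05, 0]
    - [10, -12.5, 11, 0.1, -0.05, 0]
    - [10, -12.5, 11, 0.1, -0.05, 0]
  grip: 0.55

```text
t: 36.05
tool_pos: [0.4352, -0.1436, 0.0768]
tool_rot: [-2.929, -1.121, 0.002]
contact_force: [0.4, 0.5, 0.2]
opening: 0.0383
```

Run:
```python
from h import *
snap('wrist','w22.png');row(.437,-.144,.010,-48.1)
```

```text
[0.05, 0.02, 6.86, -0.03, -0.02, -0.0] dist 6.9 q6 0.36
```

View pics/w22.png

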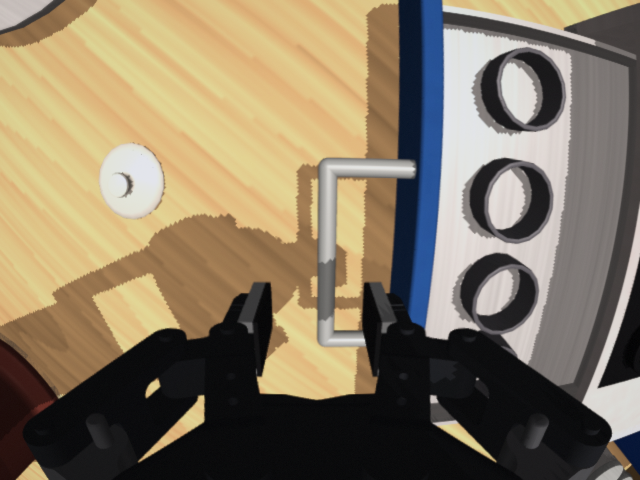

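Emit:
apply_moves:
  rows:
    - [0.1, 0.2, 3, 0, 0, 0]
    - [0.1, 0.2, 6, 0, 0, 0]
    - [0.1, 0.2, 6.8, 0, 0, 0]
    - [0.1, 0.2, 6.8, 0, 0, 0]
    - [0.1, 0.2, 6.8, 0, 0, 0]

```text
t: 36.6
tool_pos: [0.4401, -0.1458, 0.0126]
tool_rot: [-2.934, -1.123, -0.005]
contact_force: [-0.1, -1.3, -0.4]
opening: 0.0385
```

Emit:
apply_moves:
  rows:
    - [0, 0, 0, 0, 0, 0]
    - [0, 0, 0, 0, 0, 0]
    - [0, 0, 0, 0, 0, 0]
    - [0, 0, 0, 0, 0, 0]
    - [0, 0, 0, 0, 0, 0]
  grip: 1
  squeeze: 40

```text
t: 37.1
tool_pos: [0.4416, -0.1466, 0.0147]
tool_rot: [2.932, 1.122, 0.008]
contact_force: [-1.8, 0.8, 7.3]
opening: 0.0085
```

Emit:
apply_moves:
  rows:
    - [0, 0.4, 0, 0, 0, 0]
    - [0, 1, 0, 0, 0, 0]
    - [0, 1.8, 0, 0, 0, 0]
    - [0, 2.6, 0, 0, 0, 0]
    - [0, 3.4, 0, 0, 0, 0]
    - [0, 4.2, 0, 0, 0, 0]
    - [0, 5, 0, 0, 0, 0]
    - [0, 5.8, 0, 0, 0, 0]
    - [0, 6.6, 0, 0, 0, 0]
    - [0, 7.4, 0, 0, 0, 0]
    - [0, 8.2, 0, 0, 0, 0]
    - [0, 9, 0, 0, 0, 0]
    - [0, 9.8, 0, 0, 0, 0]
    - [0, 10.6, 0, 0, 0, 0]
    - [0, 11.2, 0, 0, 0, 0]
    - [0, 11.8, 0, 0, 0, 0]
    - [0, 12.2, 0, 0, 0, 0]
    - [0, 12.4, 0, 0, 0, 0]

```text
t: 38.9
tool_pos: [0.5242, -0.2398, 0.0147]
tool_rot: [2.932, 1.122, 0.006]
contact_force: [-4.3, -2.0, 0.5]
opening: 0.0083
```

Emit:
apply_moves:
  rows:
    - [0, 0.4, 0, 0, 0, 0]
    - [0, 0.8, 0, 0, 0, 0]
    - [0, 1.1, 0, 0, 0, 0]
    - [0, 1.4, 0, 0, 0, 0]
    - [0, 1.6, 0, 0, 0, 0]

```text
t: 39.4
tool_pos: [0.5294, -0.2459, 0.0146]
tool_rot: [-2.918, -1.117, 0.009]
contact_force: [-26.1, 20.4, 25.2]
opening: 0.0086
```

Emit:
apply_moves:
  rows:
    - [0, 0.2, 0, 0, 0, 0]
    - [0, 0.4, 0, 0, 0, 0]
    - [0, 0.6, 0, 0, 0, 0]

```text
t: 39.7
tool_pos: [0.5287, -0.2453, 0.0146]
tool_rot: [-2.903, -1.112, 0.022]
contact_force: [-24.5, 18.9, 23.7]
opening: 0.008
```

The push stopped hard at about 31 N. I'll release and check whether the drawer is fully home.

Emit:
apply_moves:
  rows:
    - [0, 0, 0, 0, 0, 0]
    - [0, 0, 0, 0, 0, 0]

```text
t: 39.9
tool_pos: [0.5285, -0.245, 0.0147]
tool_rot: [-2.902, -1.112, 0.023]
contact_force: [-6.4, 0.4, 2.4]
opening: 0.0084
```

Emit:
apply_moves:
  rows:
    - [0, 0, 0, 0, 0, 0]
    - [0, 0, 0, 0, 0, 0]
    - [0, 0, 0, 0, 0, 0]
    - [0, 0, -4, 0, 0, 0]
    - [0, 0, -8, 0, 0, 0]
    - [0, 0, -12, 0, 0, 0]
    - [0, 0, -14, 0, 0, 0]
    - [0, 0, -14, 0, 0, 0]
  grip: 0.55

```text
t: 40.7
tool_pos: [0.535, -0.2503, 0.1598]
tool_rot: [-2.909, -1.115, 0.013]
contact_force: [0.4, 0.0, -0.1]
opening: 0.0383
```

Run:
```python
from h import *
snap('wrist','w23.png');s=snap('scene','s23.png')['color'];print(ctrl.get_obs()['tool_pos'])
cv2.imwrite('pics/s23c.png',cv2.resize(s[140:290,80:280],None,fx=4,fy=4,interpolation=cv2.INTER_CUBIC))
```

```text
[ 0.53229912 -0.24866966  0.15454214]
```

View pics/w23.png

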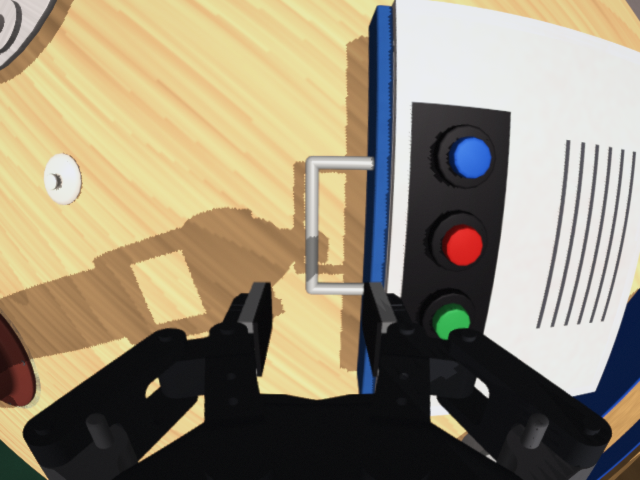

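View pics/s23c.png

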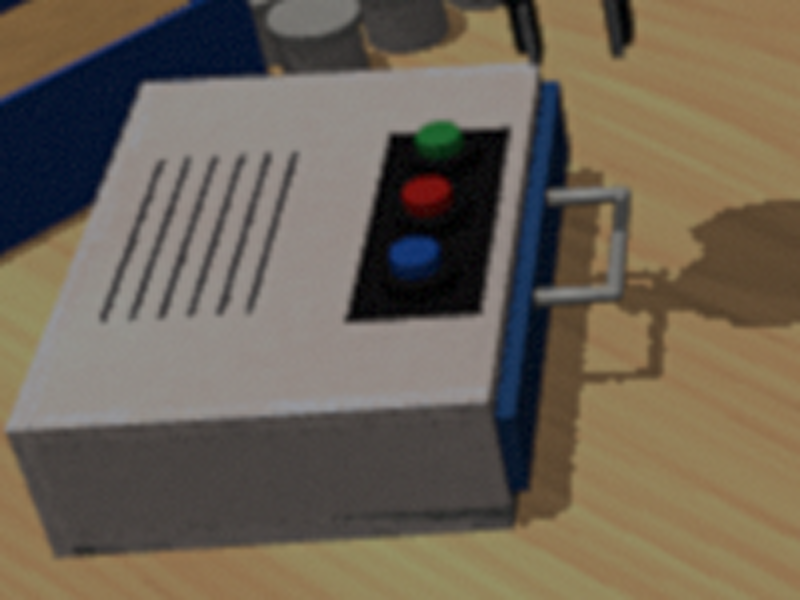

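The drawer looks shut: the blue front sits against the cabinet in both views. I'll confirm it with a firm nudge on the bar using shut fingers.

Run:
```python
from h import *
np.set_printoptions(precision=4,suppress=True)
W=dict(np.load('pics/w23.npz'))
a,b=wbp(W,(312,163),.068),wbp(W,(312,287),.068);m=(a+b)/2;print(a,b,m)
xd=np.array([.668,-.744,0]);print((m-[.520,-.237,.068])@xd)
p=m-.05*xd;row(p[0],p[1],.12,-48.1);row(p[0],p[1],.012,-48.1)
```

```text
[ 0.566  -0.2139  0.068 ] [ 0.4928 -0.2793  0.068 ] [ 0.5294 -0.2466  0.068 ]
0.013424002317884235
[-0.07, -5.22, 3.64, -0.41, 0.01, 0.01] dist 6.4 q6 0.27
[-0.06, -4.83, 14.44, -0.41, 0.01, 0.01] dist 15.2 q6 0.27
```

Emit:
apply_moves:
  rows:
    - [0, -4, 0, -0.4, 0, 0]
    - [0, -5.2, 1, -0.4, 0, 0]
    - [0, -5.2, 4, -0.4, 0, 0]
    - [0, -5.1, 8, -0.4, 0, 0]
    - [0, -4.9, 12, -0.4, 0, 0]
    - [0, -4.8, 14.4, -0.4, 0, 0]
    - [0, -4.8, 14.4, -0.4, 0, 0]
    - [0, -4.8, 14.4, -0.4, 0, 0]
  grip: 1

```text
t: 41.6
tool_pos: [0.4956, -0.2086, 0.011]
tool_rot: [-2.931, -1.123, 0.005]
contact_force: [1.1, -0.1, 0.6]
opening: 0.0002
```

Emit:
apply_moves:
  rows:
    - [0, 0.5, 0, 0, 0, 0]
    - [0, 1, 0, 0, 0, 0]
    - [0, 1.5, 0, 0, 0, 0]
    - [0, 1.9, 0, 0, 0, 0]
    - [0, 2.2, 0, 0, 0, 0]

```text
t: 42.1
tool_pos: [0.511, -0.2255, 0.0115]
tool_rot: [-2.932, -1.123, 0.004]
contact_force: [0.1, -0.4, 0.1]
opening: 0.0
```

Emit:
apply_moves:
  rows:
    - [0, 0.3, 0, 0, 0, 0]
    - [0, 0.6, 0, 0, 0, 0]
    - [0, 0.9, 0, 0, 0, 0]
    - [0, 1.1, 0, 0, 0, 0]

```text
t: 42.5
tool_pos: [0.5172, -0.2325, 0.0112]
tool_rot: [-2.927, -1.121, 0.008]
contact_force: [-7.8, 7.0, 8.9]
opening: 0.0002
```

Emit:
apply_moves:
  rows:
    - [0, 0.3, 0, 0, 0, 0]
    - [0, 0.6, 0, 0, 0, 0]
    - [0, 0.8, 0, 0, 0, 0]

```text
t: 42.8
tool_pos: [0.5167, -0.232, 0.0112]
tool_rot: [-2.909, -1.115, 0.023]
contact_force: [-25.8, 24.9, 27.8]
opening: -0.0003
```

The bar doesn't yield at 36 N, so the drawer is fully home. Backing off, then I'll triangulate the keys.

Emit:
apply_moves:
  rows:
    - [0, -1, 0, 0, 0, 0]
    - [0, -3, 0, 0, 0, 0]
    - [0, -3, -4, 0, 0, 0]
    - [0, -3, -8, 0, 0, 0]
    - [0, -3, -12, 0, 0, 0]
    - [0, -3, -15, 0, 0, 0]
    - [0, -3, -15, 0, 0, 0]

```text
t: 43.5
tool_pos: [0.5033, -0.2145, 0.1684]
tool_rot: [-2.917, -1.118, 0.013]
contact_force: [0.1, -0.1, 1.0]
opening: -0.0003
```

Run:
```python
from h import *
np.set_printoptions(precision=4,suppress=True)
def tri(L):
    A=np.zeros((3,3));b=np.zeros(3)
    for c,d in L:
        P=np.eye(3)-np.outer(d,d);A+=P;b+=P@c
    return np.linalg.solve(A,b)
L=lambda n:dict(np.load(f'pics/{n}.npz'))
def pray(I,uv):
    Rm=cv2.Rodrigues(I['rvec'])[0];K=I['mtx'];d=Rm.T@np.linalg.solve(K,[uv[0],uv[1],1]);return -Rm.T@I['tvec'].ravel(),d/np.linalg.norm(d)
T=dict(np.load('pics/top0.npz'));S=dict(np.load('pics/s23.npz'))
f2=lambda p:np.array(p)/2.6+[400,90]
fs=lambda p:np.array(p)/4+[80,140]
B=[ray(L('w21'),(467,25)),ray(L('w23'),(472,158)),ray(L('w17'),(509,104)),pray(T,f2((217,274))),pray(S,fs((415,250)))]
G=[ray(L('w21'),(464,177)),ray(L('w23'),(452,322)),ray(L('w17'),(490,296)),pray(T,f2((327,395))),pray(S,fs((438,134)))]
for n,X in (('blue',B),('green',G)):
    print(n,tri(X),[ (c+d*((.104-c[2])/d[2]))[:2] for c,d in X])
o=ctrl.get_obs();print(o['tool_pos'])
```

```text
blue [ 0.6428 -0.285   0.1122] [array([ 0.6468, -0.2859]), array([ 0.6452, -0.2878]), array([ 0.6474, -0.2874]), array([ 0.6446, -0.2889]), array([ 0.6355, -0.2931])]
green [ 0.5535 -0.3656  0.1095] [array([ 0.5549, -0.3666]), array([ 0.554 , -0.3678]), array([ 0.5545, -0.3708]), array([ 0.5528, -0.3698]), array([ 0.5472, -0.372 ])]
[ 0.5033 -0.2145  0.1684]
```

Run:
```python
from h import *
row(.643,-.2858,.12,-48.1)
```

```text
[5.63, 14.73, 4.55, -0.22, 0.02, 0.01] dist 16.4 q6 0.3
```

Emit:
apply_moves:
  rows:
    - [5.6, 14.7, 0, -0.2, 0, 0]
    - [5.6, 14.7, 0, -0.2, 0, 0]
    - [5.6, 14.7, 0, -0.2, 0, 0]
    - [5.6, 14.7, 2, -0.2, 0, 0]
    - [5.6, 14.7, 4.5, -0.2, 0, 0]
    - [5.6, 14.7, 4.5, -0.2, 0, 0]
    - [5.6, 14.7, 4.5, -0.2, 0, 0]

```text
t: 44.2
tool_pos: [0.6416, -0.2852, 0.1189]
tool_rot: [-2.93, -1.123, 0.006]
contact_force: [-0.1, -0.6, 0.7]
opening: 0.0002
```

Run:
```python
from h import *
snap('wrist','w24.png');row(.643,-.2858,.078,-48.1)
W=dict(np.load('pics/w24.npz'));print(proj(W,[[.643,-.2855,.111]],True))
```

```text
[0.04, 0.05, 4.27, -0.02, 0.02, 0.01] dist 4.3 q6 0.31
[[319.58301433 262.12135073]]
```

View pics/w24.png

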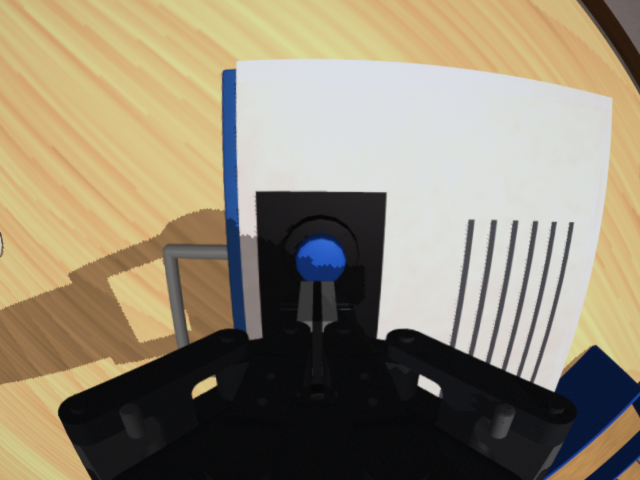

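The fingertip is centred over the blue cap at (320,260). Pressing down.

Emit:
apply_moves:
  rows:
    - [0, 0.1, 2, 0, 0, 0]
    - [0, 0.1, 4, 0, 0, 0]
    - [0, 0.1, 4.3, 0, 0, 0]
    - [0, 0.1, 4.3, 0, 0, 0]

```text
t: 44.65
tool_pos: [0.643, -0.2864, 0.0785]
tool_rot: [-2.933, -1.124, 0.003]
contact_force: [1.1, -0.3, 0.0]
opening: -0.0003
```

Emit:
apply_moves:
  rows:
    - [0, 0, 0.2, 0, 0, 0]
    - [0, 0, 0.4, 0, 0, 0]
    - [0, 0, 0.6, 0, 0, 0]

```text
t: 44.95
tool_pos: [0.6437, -0.2868, 0.0739]
tool_rot: [2.932, 1.124, -0.0]
contact_force: [1.1, 0.3, 1.4]
opening: -0.0004
```

Emit:
apply_moves:
  rows:
    - [0, 0, 0.2, 0, 0, 0]
    - [0, 0, 0.4, 0, 0, 0]

```text
t: 45.15
tool_pos: [0.6439, -0.287, 0.0706]
tool_rot: [2.932, 1.124, 0.0]
contact_force: [-1.4, 0.7, 3.2]
opening: 0.0003
```

Emit:
apply_moves:
  rows:
    - [0, 0, 0.2, 0, 0, 0]
    - [0, 0, 0.4, 0, 0, 0]

```text
t: 45.35
tool_pos: [0.644, -0.287, 0.0685]
tool_rot: [2.932, 1.124, -0.0]
contact_force: [-6.7, 3.3, 14.4]
opening: 0.0003
```

Emit:
apply_moves:
  rows:
    - [0, 0, 0.2, 0, 0, 0]
    - [0, 0, 0.4, 0, 0, 0]
    - [0, 0, 0.4, 0, 0, 0]

```text
t: 45.65
tool_pos: [0.6441, -0.2871, 0.0684]
tool_rot: [2.932, 1.125, -0.001]
contact_force: [-8.4, 5.1, 17.5]
opening: 0.0001
```

The blue key bottomed out after about 6 mm, with the force climbing to 17 N. I lift clear and go to green.

Emit:
apply_moves:
  rows:
    - [0, 0, -1, 0, 0, 0]
    - [0, 0, -4, 0, 0, 0]
    - [0, 0, -5.5, 0, 0, 0]
    - [0, 0, -5.5, 0, 0, 0]

```text
t: 46.05
tool_pos: [0.6461, -0.2881, 0.1271]
tool_rot: [2.927, 1.123, 0.005]
contact_force: [0.5, -0.6, 0.8]
opening: 0.0
```

Run:
```python
from h import *
snap('wrist','w25.png');row(.5538,-.3665,.12,-48.1)
```

```text
[-12.06, -0.23, 0.48, 0.04, 0.0, 0.01] dist 12.1 q6 0.31
```

View pics/w25.png

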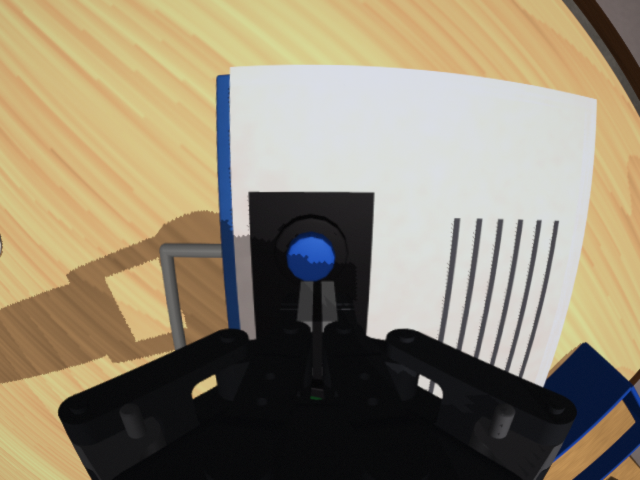

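The blue key sprang back up. Moving over green.

Emit:
apply_moves:
  rows:
    - [-12.05, -0.2, 0, 0, 0, 0]
    - [-12.05, -0.2, 0, 0, 0, 0]
    - [-12.05, -0.2, 0, 0, 0, 0]
    - [-12.05, -0.2, 0.5, 0, 0, 0]
    - [-12.05, -0.2, 0.5, 0, 0, 0]
    - [-12.05, -0.2, 0.5, 0, 0, 0]

```text
t: 46.7
tool_pos: [0.5542, -0.3654, 0.1182]
tool_rot: [2.931, 1.126, 0.001]
contact_force: [0.4, 0.7, -0.7]
opening: -0.0002
```

Run:
```python
from h import *
snap('wrist','w26.png');row(.5538,-.3665,.076,-48.1)
```

```text
[-0.12, 0.01, 4.28, 0.03, 0.0, 0.03] dist 4.3 q6 0.14
```

View pics/w26.png

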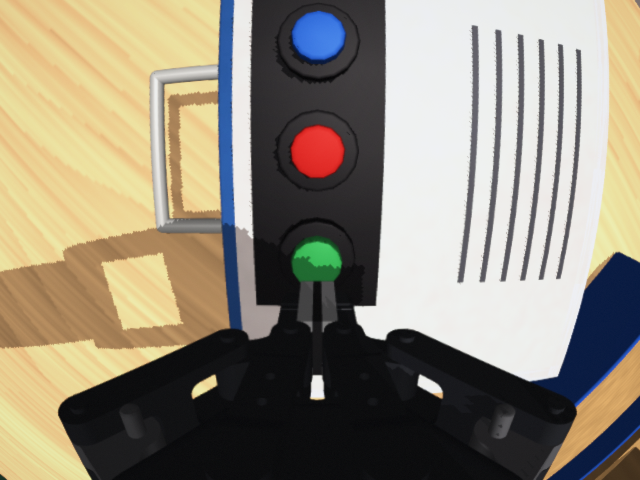

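Centred over green at (317,262). Pressing.

Emit:
apply_moves:
  rows:
    - [0, 0, 2, 0, 0, 0]
    - [0, 0, 4, 0, 0, 0]
    - [0, 0, 4.3, 0, 0, 0]
    - [0, 0, 4.3, 0, 0, 0]

```text
t: 47.15
tool_pos: [0.5548, -0.3645, 0.0752]
tool_rot: [2.931, 1.129, 0.0]
contact_force: [0.7, -0.3, 0.4]
opening: 0.0002
```

Emit:
apply_moves:
  rows:
    - [0, 0, 0.2, 0, 0, 0]
    - [0, 0, 0.4, 0, 0, 0]
    - [0, 0, 0.6, 0, 0, 0]

```text
t: 47.45
tool_pos: [0.556, -0.3648, 0.0707]
tool_rot: [2.929, 1.128, 0.003]
contact_force: [0.6, 1.3, 2.5]
opening: -0.0001
```

Emit:
apply_moves:
  rows:
    - [0, 0, 0.2, 0, 0, 0]
    - [0, 0, 0.4, 0, 0, 0]
    - [0, 0, 0.4, 0, 0, 0]

```text
t: 47.75
tool_pos: [0.5562, -0.365, 0.0686]
tool_rot: [2.929, 1.128, 0.003]
contact_force: [-3.0, 4.3, 9.4]
opening: -0.0002
```

Emit:
apply_moves:
  rows:
    - [0, 0, 0.2, 0, 0, 0]
    - [0, 0, 0.4, 0, 0, 0]
    - [0, 0, 0.4, 0, 0, 0]

```text
t: 48.05
tool_pos: [0.5563, -0.365, 0.0684]
tool_rot: [2.929, 1.128, 0.003]
contact_force: [-7.1, 5.6, 16.9]
opening: -0.0001
```

Emit:
apply_moves:
  rows:
    - [0, 0, -1, 0, 0, 0]
    - [0, 0, -4, 0, 0, 0]
    - [0, 0, -8, 0, 0, 0]
    - [0, 0, -12, 0, 0, 0]
    - [-5, 0, -15, 0, 0, 0]
    - [-10, 0, -15, 0, 0, 0]
    - [-15, 0, -15, 0, 0, 0]
    - [-15, 0, -15, 0, 0, 0]

```text
t: 48.85
tool_pos: [0.4409, -0.4689, 0.2185]
tool_rot: [2.931, 1.12, -0.0]
contact_force: [0.8, 0.3, 0.5]
opening: -0.0001
```

Run:
```python
from h import *
snap('top','t27.png');s=snap('scene','s27.png');snap('wrist','w27.png')
```

```text
(no output)
```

View pics/t27.png

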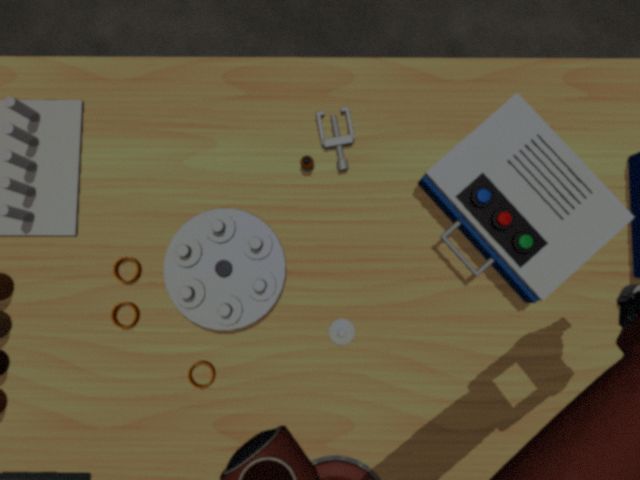

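View pics/s27.png

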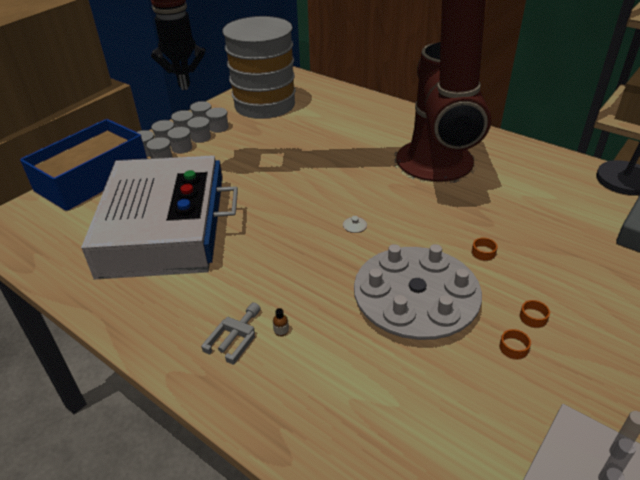

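View pics/w27.png

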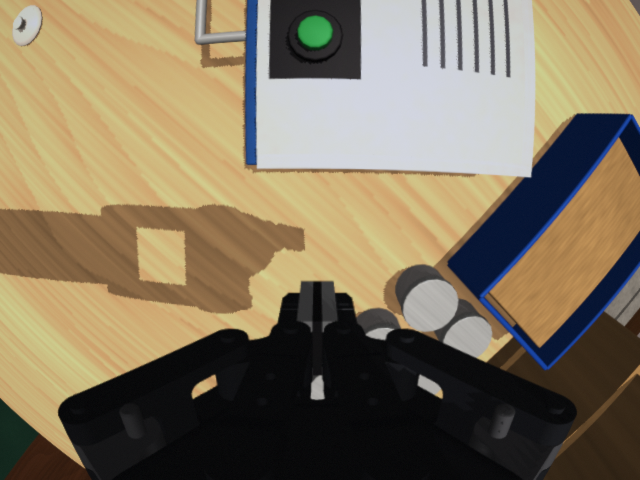

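The drawer is shut, the turntable is empty, no ring is outside, and the lid, vial, puller and orange rings haven't moved. The arm is clear, so I'm handing in.

```bash
python3 -c "
from station import ctrl
print(ctrl.finish_job())"
```

```text
the job is handed in; nothing more can be done
None
```

I finished every step in the order asked and handed the job in at about 49 s; it reported no verdict. The drawer was pulled to its stop, four rings (all that were present) were laid flat side by side on its floor, and it was pushed home. Then I pressed blue and after it green, each fully down.

**Last checks**
- **Rings:** just before closing, all three cameras showed the four rings flat in a row in the drawer. Afterwards the turntable was empty and no ring lay outside. I could not see the rings once the drawer was shut.
- **Drawer:** it did not give under a 36 N nudge, and the views show the front against the cabinet. The push itself read about 132–137 mm of travel against the expected 140 mm, so "fully home" rests on the nudge and the pictures.
- **Keys:** each key bottomed out after roughly 6 mm, with the force rising to about 17 N. The red key was never touched.
- **Bystanders:** the lid, vial, puller and the three orange look-alikes had not moved.

**What disagreed**
- **Tool height:** the reported tool point lay 39 mm beyond the real fingertips. The first grip closed above the handle bar because of this. I measured the offset by touching the bench and corrected for it from then on.
- **Cameras:** they differed by several millimetres (up to about 7) on positions, so I averaged them.

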